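# Change the book under the press weight

## Task

The book under the weight is dry and the fresh one waiting on the bench is to be pressed next: set the weight and the brass-edged pressing board aside, both flat on the cutting mat and not one on the other, then lay the dry book flat in the empty half of the tray. Lay the fresh book on the press bed squarely and just as the dry one lay, its spine hanging out past the brass edge, put the board back square over the bed, brass edge above brass edge, and stand the weight upright on the middle of the board. Put everything down gently, without dropping or banging it, and leave the glue bottle, the thread reel and the finished book in the tray where they are.

Things in the scene. Friction and masses are not known exactly. Their poses are not given: they have to be found in the camera images.
- weight: Press weight standing on the pressing board: dark iron disc 50 mm across and 36 high, 14 mm neck, steel knob 26 mm across from 50 to 70 mm above the underside (grip here). 0.5-0.75 kg. Origin: centre of its underside, z up; its turn about z means nothing.
- press_board: Loose wooden board lying on the dry book under the weight: 76 mm from brass edge to plain edge, 60 wide along the brass edge (grip across this), 15 thick, 65 g; first 8 mm brass. Origin: underside, middle of the brass edge's outer face; +x across to the plain edge (centre at x = 38 mm), y along the brass edge, z up.
- dry_book: Book in the press, lying on the bed beneath the pressing board; from above only 14 mm of its black spine shows past the brass edge. Stiff sketchbook, 76 mm from spine to fore-edge, 56 from head to tail (grip here), 20 thick, 60-100 g; grey sides, black cloth on rounded spine. Origin: centre of the underside; +x from spine (x = -38 mm) to fore-edge, y along the spine, z up.
- fresh_book: Waiting book, lying alone on the bare bench. Same make as the dry one: 76 mm from spine to fore-edge, 56 from head to tail (grip here), 20 thick, 60-100 g; grey sides, black cloth on rounded spine. Origin: centre of the underside; +x from spine (x = -38 mm) to fore-edge, y along the spine, z up.
- press_bed: Lower board, fixed: plan and brass edge as the loose board, 30 mm thick. Origin: at bench level, middle of the brass edge's outer face; +x to the plain edge, z up. A pressed book lies on top with axes along the bed's, centre at x = 24 mm, y = 0, z = 30 mm, spine 14 mm out past the brass edge; the loose board lies on it right over the bed, underside at z = 50 mm.
- tray: Shallow open cardboard tray, fixed: outside 194 mm (x) by 140 (y) by 34 high, walls and floor 5 thick. Origin: centre of the underside, z up. A finished book lies in the +x half, about 46 mm from the centre; the -x half is empty (its middle at x = -46 mm).
- cutting_mat: Dark green cutting mat with a pale grid, fixed flat on the bench, 200 mm (x) by 140 mm (y), 3 mm thick, empty: the side area. Origin: centre of the underside, z up.
- done_book: Finished book already in the tray; stays there. Same make as the others: 76 mm from spine to fore-edge, 56 from head to tail (grip here), 20 thick, 60-100 g; grey sides, black cloth on rounded spine. Origin: centre of the underside; +x from spine (x = -38 mm) to fore-edge, y along the spine, z up.
- glue_bottle: White glue bottle with a red cap standing on the bench, 56 mm in diameter, 160 mm high; stays there. Origin: centre of the underside, z up.
- thread_reel: White reel of thread standing on the bench, 40 mm in diameter, 46 mm high; stays there. Origin: centre of the underside, z up.
Things that resemble listed ones, but are neither listed nor needed, are in the scene too. There is more than one size of the weight; the one meant has the size given above. Leave any green or purple look-alike of the press_board alone.

How it is judged:
By the outcome, as a careful person would: the job done as asked, in the order asked, and still so for the second after the job is handed in, with the robot touching nothing.
It also fails if it takes over 144 s, if anything falls off the work surface, if the arm or the gripper's body presses on something with over 40 N, if the wrist force passes 120 N, or if a joint passes its speed limit or range.

## Robot

A 6-joint arm with a two-finger parallel gripper is mounted at the origin on the work surface. World frame = base frame: x ahead of the robot, y to its left, z up, the work surface at z = 0. Lengths are in m, angles in degrees, forces in N, time in s.
With the tool pointing down it reaches from about 0.4 to 0.825 m from the base axis. Payload 7 kg.
Tool frame: the origin (TCP) lies at the very end of the fingers, on their centre line; the grasp point (between the pads) lies 19 mm behind it (ctrl.hold_point_z is the distance from the TCP to the grasp point, in m); z points along the fingers, y is the line along which they close (so a half turn about z gives the same grasp; the last joint's range is limited). The gripper opens to 88 mm and grips with 3 to 60 N. Pads are 19 mm wide; open, the fingers measure 130 mm over their backs; the gripper's body (78 mm by 193 mm) begins 47 mm behind the grasp point.
Start: joints at [89.616, 20.546, 0.682, 0, -70.136, -16.507], TCP at [0.196, 0.646, 0.227] pointing down, gripper open.
Joint ranges: [-176.03, 176.03], [-82.01, 121.73], [-58.28, 71.71], [-173.87, 95.51], [-174.79, -0.11], [-173.66, 173.66]. Speed limits (degrees/s): [136.94, 136.94, 172.46, 180, 180, 180].

## Interface

Orientations are given as [roll, pitch, yaw] about the fixed x, y, z axes, in that order (R = Rz(yaw) Ry(pitch) Rx(roll)).
In Python, from plant import sensors, viewer, workorder, ctrl gives the robot as it stands.
- The arm moves only by the shell command python3 -m pendant 'ROWS'. ROWS is JSON, a list of rows, each a list of 3 entries, a list of its own where there are three numbers: the opening, from -1 (shut) to 1 (fully open), so that 0 is half open, then the shift along the tool's x, y, z in m, then the turn, a rotation vector about the tool's x, y, z in degrees. A call has 1 to 10 rows; each row is the pose to reach, as a shift and turn from the pose commanded when the call began, along the tool's axes at that moment; what a row does not reach only later rows make up. A row lasts 1/12 s, in which the tool goes at most 41.7 mm and 7.16 degrees, less where a joint would pass 70% of its speed; a pose out of reach is approached as far as the arm can. A call with a gripper value outside its range is refused whole. The fingers move at their own pace and stop on an object; the grip force is fixed at half the most. Time passes only in rows, so rows that repeat a pose let the fingers close. It gives the time, the measured TCP pose, the force, the opening and the grip force at its end, in the units of the state.
- sensors.get_obs(): the state, without advancing time (a new reading comes with each control period).
- viewer.snapshot(name): name is "scene" or "top" or "wrist"; returns the picture (420x560x3 uint8, red, green, blue); there is no depth.
- viewer.camera_params(name): a dict with "fx", "fy", "cx", "cy" (pixels), "dist" ([k1, k2, p1, p2, k3] as OpenCV has them; the pictures are not rectified), "extrinsics" (4x4, takes a point from world to camera coordinates). Camera axes: x right, y up, looking along -z (the intrinsics and any distortion apply to the point x, -y, -z); pixel columns grow to the right and rows downward; lengths in m; the calibration is good to about 2 mm. A picture is of the moment at which its call begins: read the wrist's pose just before it. camera_params takes no time and is no camera call; for the wrist camera it gives the pose at the moment of the call.
- workorder.close_job(): hands the job in; it is judged then, once.
The state is a dict: "clock": time; "joint_pos": joint angles; "qvel": joint speeds; "tau": joint torques, N m; "tool_pos": TCP position; "orientation": TCP orientation; "force": force on the tool from outside, world axes, zero at the start; "moment": the same for the moment, N m; "opening": finger opening in m; "gripper_force": force on a finger pad.
Only numpy, scipy, OpenCV 4.12 (cv2) and the standard library are available. Lean on these libraries where they do the work, as an engineer would, in place of code of your own. Each camera call takes 0.05 s, during which the arm holds its last target. There are 200 camera calls.

## Working session

There is one attempt and no reset: what is moved stays moved. The work goes in short steps, Python scripts to look and compute and a shell command to move; the robot and the scene stay as the last step left them, time stands still between calls to the robot, and variables do not carry over. Pictures are saved under pics/ and viewed, at most 18 in all, crops included, and the job is handed in when it is done.

```bash
ls; mkdir -p pics; python3 - <<'E'
from plant import sensors, viewer, ctrl
import cv2
for n in ["scene","top","wrist"]:
    im=viewer.snapshot(n); cv2.imwrite(f"pics/{n}0.png",im[:,:,::-1])
    print(n,viewer.camera_params(n))
print(sensors.get_obs()); print(ctrl.hold_point_z)
E
```

```text
pics
scene {'fx': 503.61770228369323, 'fy': 503.61770228369323, 'cx': 283.73637703357366, 'cy': 205.50962592962267, 'dist': array([0.02035515, 0.        , 0.        , 0.        , 0.        ]), 'extrinsics': array([[-0.49067698,  0.87120065, -0.01566934,  0.25715874],
       [-0.72884457, -0.40051143,  0.55531629,  0.37025059],
       [ 0.47751617,  0.28390143,  0.8314916 , -1.39112267],
       [ 0.        ,  0.        ,  0.        ,  1.        ]])}
top {'fx': 503.51680221589874, 'fy': 503.51680221589874, 'cx': 284.08849344234426, 'cy': 221.02654188821492, 'dist': array([-0.13763215,  0.        ,  0.        ,  0.        ,  0.        ]), 'extrinsics': array([[ 0.01257148, -0.99958337, -0.02598165,  0.01257382],
       [ 0.9973269 ,  0.0106642 ,  0.07228638, -0.56476108],
       [-0.07197919, -0.02682095,  0.99704545, -1.06485255],
       [ 0.        ,  0.        ,  0.        ,  1.        ]])}
wrist {'fx': 306.57048044481564, 'fy': 306.57048044481564, 'cx': 278.6528021340581, 'cy': 211.0787239492887, 'dist': array([-0.06216418,  0.        ,  0.        ,  0.        ,  0.        ]), 'extr
[... 329 characters left out ...]
   1.00000000e+00]])}
{'clock': 0.15, 'joint_pos': array([ 8.96165341e+01,  2.05829418e+01,  6.46879380e-01, -1.32917848e-02,
       -7.01359355e+01, -1.65081673e+01]), 'qvel': array([-0.03812652, -0.08747928,  0.1760436 ,  0.03746823,  0.07498755,
        0.07032877]), 'tau': array([-1.82187607e-03, -5.83277178e+01,  2.93287414e+01,  7.00121418e+00,
        8.75399768e-03, -1.05295544e-04]), 'tool_pos': array([0.19604224, 0.64553063, 0.22583959]), 'orientation': array([ 1.79927419e+02, -8.47828029e-03, -1.68961521e+01]), 'force': array([-0.11358998,  0.47519376,  0.20438846]), 'moment': array([0.03272143, 0.01481332, 0.00109897]), 'gripper_force': 0.0, 'opening': 0.08747683579570727}
0.0188
```

View pics/scene0.png

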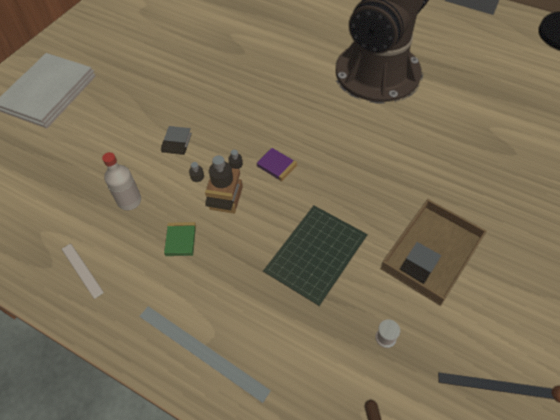

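View pics/top0.png

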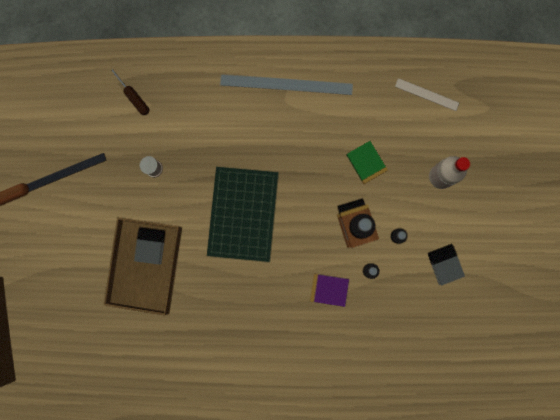

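```bash
cat > h.py <<'E'
import numpy as np, cv2
from plant import sensors, viewer, ctrl
def ray(P,uv):
    K=np.array([[P['fx'],0,P['cx']],[0,P['fy'],P['cy']],[0,0,1.]])
    n=cv2.undistortPoints(np.array(uv,float).reshape(-1,1,2),K,np.array(P['dist'])).reshape(-1,2)
    d=np.c_[n[:,0],-n[:,1],-np.ones(len(n))]
    E=P['extrinsics'];R=E[:3,:3];t=E[:3,3]
    return -R.T@t, d@R
def onz(P,uv,z):
    c,d=ray(P,uv); z=np.broadcast_to(z,len(d))
    return c+d*((z-c[2])/d[:,2])[:,None]
def proj(P,X):
    X=np.atleast_2d(X); E=P['extrinsics']; c=X@E[:3,:3].T+E[:3,3]
    K=np.array([[P['fx'],0,P['cx']],[0,P['fy'],P['cy']],[0,0,1.]])
    return cv2.projectPoints((c*[1,-1,-1]).reshape(-1,1,3),np.zeros(3),np.zeros(3),K,np.array(P['dist']))[0].reshape(-1,2)
def snap(n,name=None):
    P=viewer.camera_params(n); im=viewer.snapshot(n)
    if name: cv2.imwrite(f'pics/{name}.png',im[:,:,::-1])
    return P,im
E
python3 - <<'E'
from h import *
P=viewer.camera_params('top')
for n,u,z in [('weightknob',(365,226),.135),('fresh',(446,264),.02),('bedspine',(352,208),.05),('smallA',(400,236),.05),('smallB',(372,271),.05),('bottlecap',(463,164),.16),('reel',(150,166),.046),('tray1',(119,219),.034),('tray2',(181,227),.034),('tray3',(167,313),.034),('tray4',(106,303),.034),('done',(150,246),.025),
 ('mat1',(217,167),.003),('mat2',(278,172),.003),('mat3',(269,261),.003),('mat4',(208,254),.003),('purple',(331,290),.015),('green',(366,162),.02)]:
    print(n,onz(P,[u],z)[0].round(3))
a=cv2.imread('pics/top0.png')[190:300,310:470]; cv2.imwrite('pics/c1.png',cv2.resize(a,None,fx=5,fy=5,interpolation=cv2.INTER_CUBIC))
E
```

```text
weightknob [ 0.548 -0.14   0.135]
fresh [ 0.475 -0.332  0.02 ]
bedspine [ 0.591 -0.124  0.05 ]
smallA [ 0.534 -0.225  0.05 ]
smallB [ 0.46  -0.166  0.05 ]
bottlecap [ 0.668 -0.326  0.16 ]
reel [0.679 0.31  0.046]
tray1 [0.564 0.379 0.034]
tray2 [0.548 0.24  0.034]
tray3 [0.364 0.267 0.034]
tray4 [0.381 0.403 0.034]
done [0.507 0.31  0.025]
mat1 [0.685 0.17  0.003]
mat2 [0.674 0.034 0.003]
mat3 [0.478 0.051 0.003]
mat4 [0.491 0.186 0.003]
purple [ 0.417 -0.083  0.015]
green [ 0.695 -0.158  0.02 ]
```

View pics/c1.png

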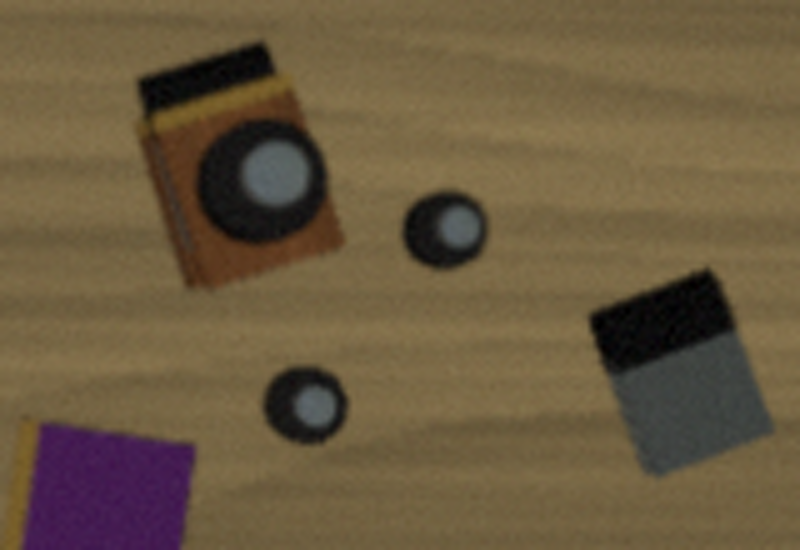

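```bash
cat >> h.py <<'E'
from scipy.spatial.transform import Rotation as Rn
def go(pos,yaw,down=True):
    """print tool-frame shift and turn to reach world pos, yaw (tool down)"""
    o=sensors.get_obs(); R=Rn.from_euler('xyz',o['orientation'],degrees=True)
    T=Rn.from_euler('xyz',[180,0,yaw],degrees=True)
    s=R.inv().apply(np.array(pos)-o['tool_pos']); r=(R.inv()*T).as_rotvec(degrees=True)
    print('at',o['tool_pos'].round(4),o['orientation'].round(2),'shift',s.round(4),'turn',r.round(2),'rows>=',round(max(np.linalg.norm(s)/.0417,np.linalg.norm(r)/7.16),1))
E
python3 - <<'E'
from h import *
o=sensors.get_obs(); R=Rn.from_euler('xyz',o['orientation'],degrees=True)
P=viewer.camera_params('wrist');E=P['extrinsics']; c=-E[:3,:3].T@E[:3,3]
print('cam in tool',R.inv().apply(c-o['tool_pos']),'fwd',R.inv().apply(-E[2,:3]),'right',R.inv().apply(E[0,:3]))
go([.50,-.13,.3],17); go([.53,-.10,.3],17)
E
```

```text
cam in tool [ 0.0777996   0.00042542 -0.15821177] fwd [-2.95302484e-01 -9.43033933e-04  9.55403346e-01] right [-4.89006712e-04  9.99999531e-01  8.35907261e-04]
at [0.196  0.6455 0.2258] [ 1.7993e+02 -1.0000e-02 -1.6900e+01] shift [ 0.5162  0.6538 -0.0733] turn [ 7.00e-02  1.00e-02 -3.39e+01] rows>= 20.1
at [0.196  0.6455 0.2258] [ 1.7993e+02 -1.0000e-02 -1.6900e+01] shift [ 0.5362  0.6164 -0.0733] turn [ 7.00e-02  1.00e-02 -3.39e+01] rows>= 19.7
```

```bash
python3 - <<'E'
from h import *
go([.58,-.20,.226],17)
E
```

```text
at [0.196  0.6455 0.2258] [ 1.7993e+02 -1.0000e-02 -1.6900e+01] shift [0.6131 0.6974 0.0008] turn [ 7.00e-02  1.00e-02 -3.39e+01] rows>= 22.3
```

```bash
python3 -m pendant '[[1,[0.613,0.697,0],[0,0,-34]],[1,[0.613,0.697,0],[0,0,-34]],[1,[0.613,0.697,0],[0,0,-34]],[1,[0.613,0.697,0],[0,0,-34]],[1,[0.613,0.697,0],[0,0,-34]],[1,[0.613,0.697,0],[0,0,-34]],[1,[0.613,0.697,0],[0,0,-34]],[1,[0.613,0.697,0],[0,0,-34]],[1,[0.613,0.697,0],[0,0,-34]],[1,[0.613,0.697,0],[0,0,-34]]]'
python3 - <<'E'
from h import *
go([.58,-.20,.226],17)
E
```

```text
clock: 0.98
tool_pos: [0.3687, 0.2645, 0.2267]
orientation: [-180.0, -0.0, 17.1]
force: [1.2, 0.8, -0.4]
opening: 0.0875
gripper_force: 0.0
at [0.3687 0.2645 0.2267] [-1.7998e+02 -1.0000e-02  1.7140e+01] shift [6.500e-02 5.061e-01 5.000e-04] turn [-0.02 -0.01  0.14] rows>= 12.2
```

```bash
python3 -m pendant '[[1,[0.065,0.506,0],[0,0,0]],[1,[0.065,0.506,0],[0,0,0]],[1,[0.065,0.506,0],[0,0,0]],[1,[0.065,0.506,0],[0,0,0]],[1,[0.065,0.506,0],[0,0,0]],[1,[0.065,0.506,0],[0,0,0]],[1,[0.065,0.506,0],[0,0,0]],[1,[0.065,0.506,0],[0,0,0]],[1,[0.065,0.506,0],[0,0,0]],[1,[0.065,0.506,0],[0,0,0]]]'
python3 -m pendant '[[1,[0.01,0.08,0],[0,0,0]],[1,[0.01,0.08,0],[0,0,0]],[1,[0.01,0.08,0],[0,0,0]],[1,[0.01,0.08,0],[0,0,0]],[1,[0.01,0.08,0],[0,0,0]],[1,[0.01,0.08,0],[0,0,0]]]'
python3 - <<'E'
from h import *
snap('wrist','w1'); go([.58,-.2,.226],17)
E
```

```text
clock: 1.82
tool_pos: [0.5412, -0.115, 0.2265]
orientation: [-180.0, -0.0, 17.1]
force: [2.0, 1.9, 0.6]
opening: 0.0874
gripper_force: 0.0
clock: 2.32
tool_pos: [0.5735, -0.1856, 0.2265]
orientation: [-180.0, 0.0, 17.1]
force: [-0.8, 0.4, 0.5]
opening: 0.0876
gripper_force: 0.0
at [ 0.5737 -0.1853  0.2268] [-1.800e+02 -2.000e-02  1.718e+01] shift [0.0017 0.0159 0.0008] turn [-0.   -0.02  0.18] rows>= 0.4
```

View pics/w1.png

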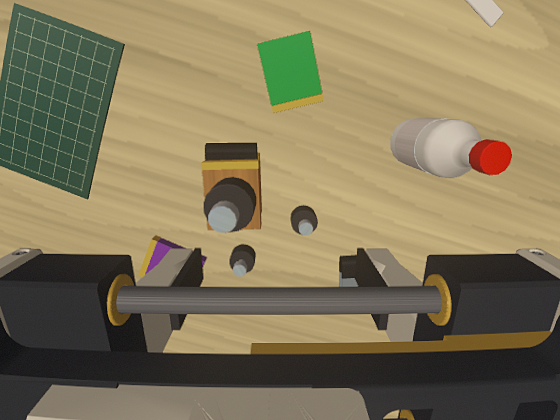

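```bash
python3 - <<'E'
from h import *
a=cv2.imread('pics/w1.png')[130:250,180:340]; cv2.imwrite('pics/c2.png',cv2.resize(a,None,fx=5,fy=5,interpolation=cv2.INTER_NEAREST))
E
```

```text
(no output)
```

View pics/c2.png

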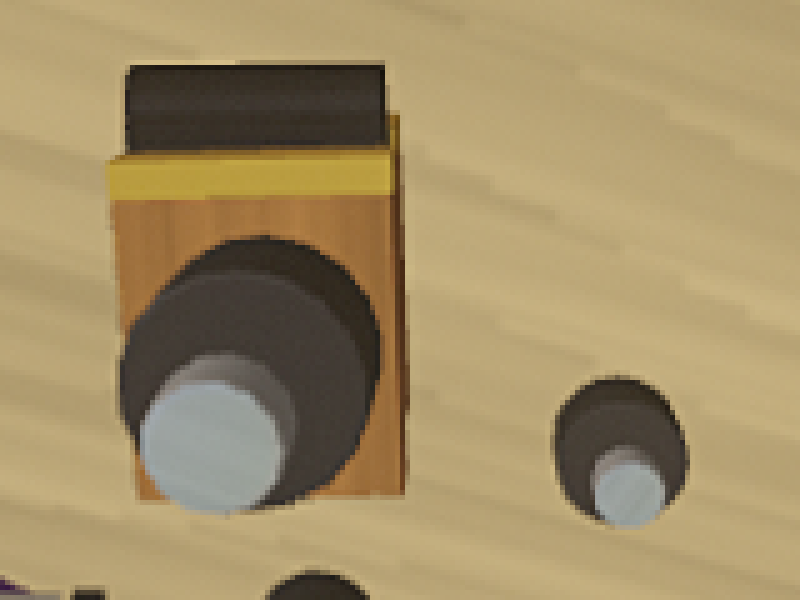

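```bash
python3 - <<'E'
from h import *
P=viewer.camera_params('wrist')
C=lambda x,y:(180+(x+.5)/5-.5,130+(y+.5)/5-.5)
a=onz(P,[C(107,161),C(393,154),C(111,199),C(393,194),C(213,447),C(126,66),C(384,66),C(394,495)],[.065,.065,.065,.065,.135,.042,.042,.065])
print(a.round(4))
for i,j in ((0,1),(2,3),(5,6)):
    d=a[i]-a[j]; print(np.hypot(*d[:2]),np.degrees(np.arctan2(d[1],d[0])), 'book/bed yaw',np.degrees(np.arctan2(d[1],d[0]))+90, (a[i]+a[j])/2)
T,im=snap('top')
for pt in [(365.2,226)]: print(onz(T,[pt],.135))
hsv=cv2.cvtColor(im,cv2.COLOR_RGB2HSV)
# fresh book in top view
E
```

```text
[[ 0.5811 -0.0966  0.065 ]
 [ 0.6    -0.1536  0.065 ]
 [ 0.5735 -0.0993  0.065 ]
 [ 0.5919 -0.1559  0.065 ]
 [ 0.5529 -0.1395  0.135 ]
 [ 0.598  -0.0912  0.042 ]
 [ 0.6145 -0.1457  0.042 ]
 [ 0.5273 -0.1747  0.065 ]]
0.0600066260691233 108.37382097632089 book/bed yaw 198.37382097632087 [ 0.59051711 -0.12510051  0.065     ]
0.05955784907246177 108.02829015518145 book/bed yaw 198.02829015518145 [ 0.58270391 -0.12758228  0.065     ]
0.05700540986600312 106.91245835406913 book/bed yaw 196.91245835406914 [ 0.60624703 -0.11846397  0.042     ]
[[ 0.54838835 -0.14026878  0.135     ]]
```

```bash
python3 - <<'E'
from h import *
go([.5535,-.139,.1065],18)
E
```

```text
at [ 0.5738 -0.1852  0.227 ] [ 1.7999e+02 -3.0000e-02  1.7200e+01] shift [-0.0058 -0.0501  0.1205] turn [ 0.01 -0.03 -0.8 ] rows>= 3.1
```

```bash
python3 -m pendant '[[1,[-0.006,-0.05,0],[0,0,-0.8]],[1,[-0.006,-0.05,0],[0,0,-0.8]],[1,[-0.006,-0.05,0.03],[0,0,-0.8]],[1,[-0.006,-0.05,0.06],[0,0,-0.8]],[1,[-0.006,-0.05,0.09],[0,0,-0.8]],[1,[-0.006,-0.05,0.11],[0,0,-0.8]],[0.5,[-0.006,-0.05,0.12],[0,0,-0.8]],[0.2,[-0.006,-0.05,0.12],[0,0,-0.8]],[-0.1,[-0.006,-0.05,0.12],[0,0,-0.8]],[-0.1,[-0.006,-0.05,0.12],[0,0,-0.8]]]'
python3 - <<'E'
from h import *
snap('wrist','w2'); print(sensors.get_obs()['tool_pos'])
E
```

```text
clock: 3.25
tool_pos: [0.5547, -0.1401, 0.1083]
orientation: [179.9, -0.1, 18.0]
force: [-0.5, -0.4, -1.1]
opening: 0.0665
gripper_force: 0.0
[ 0.55468666 -0.14016374  0.10837222]
```

View pics/w2.png

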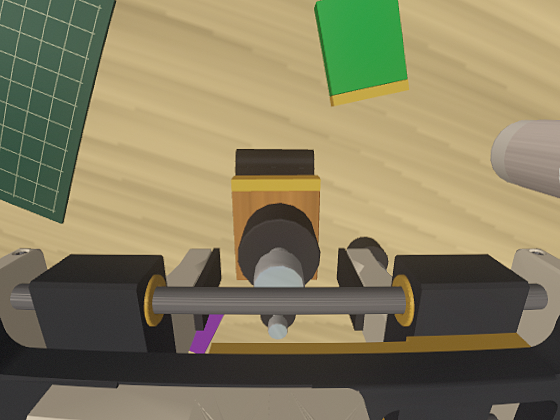

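```bash
python3 -m pendant '[[-0.6,[0,0,0.001],[0,0,0]],[-0.6,[0,0,0.001],[0,0,0]],[-0.6,[0,0,0.001],[0,0,0]],[-0.6,[0,0,0.001],[0,0,0]],[-0.6,[0,0,0.001],[0,0,0]],[-0.6,[0,0,0.001],[0,0,0]],[-0.6,[0,0,0.001],[0,0,0]],[-0.6,[0,0,0.001],[0,0,0]],[-0.6,[0,0,0.001],[0,0,0]]]'
```

```text
clock: 4.05
tool_pos: [0.5535, -0.1404, 0.1057]
orientation: [180.0, 0.0, 17.9]
force: [-0.2, -0.9, 1.5]
opening: 0.0245
gripper_force: 30.0
```

```bash
python3 -m pendant '[[-0.6,[0,0,-0.01],[0,0,0]],[-0.6,[0,0,-0.03],[0,0,0]],[-0.6,[0,0,-0.06],[0,0,0]],[-0.6,[0,0,-0.06],[0,0,0]],[-0.6,[0,0,-0.06],[0,0,0]]]'
python3 - <<'E'
from h import *
P,im=snap('top','t2')
hsv=cv2.cvtColor(im,cv2.COLOR_RGB2HSV)
m=cv2.inRange(hsv,(60,40,25),(100,255,110))
n,l,s,c=cv2.connectedComponentsWithStats(m); i=1+s[1:,4].argmax()
r=cv2.minAreaRect(np.argwhere(cv2.morphologyEx((l==i).astype(np.uint8),cv2.MORPH_CLOSE,np.ones((7,7))))[:,::-1].astype(np.float32))
b=onz(P,cv2.boxPoints(r),.003); print(s[i],b.round(4),b.mean(0).round(4),[np.linalg.norm(b[k]-b[k-1]).round(3) for k in range(4)])
go([.642,.105,.25],-5)
E
```

```text
clock: 4.47
tool_pos: [0.5541, -0.1401, 0.1669]
orientation: [180.0, -0.2, 17.9]
force: [-0.0, 0.5, -6.6]
opening: 0.0251
gripper_force: 30.0
[216 168  31   6  94] [[0.6712 0.1723 0.003 ]
 [0.6825 0.1726 0.003 ]
 [0.6828 0.1056 0.003 ]
 [0.6716 0.1054 0.003 ]] [0.677 0.139 0.003] [np.float64(0.067), np.float64(0.011), np.float64(0.067), np.float64(0.011)]
at [ 0.5529 -0.14    0.1653] [-179.94    0.     17.88] shift [ 0.16   -0.2059 -0.0845] turn [-6.000e-02  2.000e-02  2.288e+01] rows>= 6.6
```

```bash
python3 -m pendant '[[-0.6,[0.04,-0.052,0],[0,0,6]],[-0.6,[0.08,-0.103,0],[0,0,12]],[-0.6,[0.12,-0.155,0],[0,0,18]],[-0.6,[0.15,-0.19,0],[0,0,22]],[-0.6,[0.16,-0.206,0.01],[0,0,23]],[-0.6,[0.16,-0.206,0.04],[0,0,23]],[-0.6,[0.16,-0.206,0.07],[0,0,23]],[-0.6,[0.16,-0.206,0.095],[0,0,23]],[-0.6,[0.16,-0.206,0.105],[0,0,23]],[-0.6,[0.16,-0.206,0.105],[0,0,23]]]'
python3 - <<'E'
from h import *
go([.642,.105,.044],-5)
E
```

```text
clock: 5.35
tool_pos: [0.6387, 0.1037, 0.0555]
orientation: [179.7, 0.5, -5.1]
force: [-1.4, 0.0, -5.8]
opening: 0.0248
gripper_force: 30.0
at [0.6387 0.1037 0.0555] [179.75   0.51  -5.11] shift [ 0.0032 -0.0017  0.0115] turn [ 0.25  0.51 -0.1 ] rows>= 0.3
```

```bash
python3 -m pendant '[[-0.6,[0,0,0],[0,0,0]],[-0.6,[0,0,0.003],[0,0,0]],[-0.6,[0,0,0.006],[0,0,0]],[-0.6,[0,0,0.008],[0,0,0]],[-0.6,[0,0,0.01],[0,0,0]],[-0.6,[0,0,0.011],[0,0,0]],[-0.6,[0,0,0.011],[0,0,0]]]'
```

```text
clock: 5.93
tool_pos: [0.6424, 0.1047, 0.0497]
orientation: [-180.0, -0.0, -5.1]
force: [0.1, 0.2, -5.3]
opening: 0.0249
gripper_force: 30.0
```

```bash
python3 -m pendant '[[-0.6,[0,0,0.001],[0,0,0]],[-0.6,[0,0,0.002],[0,0,0]],[-0.6,[0,0,0.003],[0,0,0]],[-0.6,[0,0,0.004],[0,0,0]],[-0.6,[0,0,0.005],[0,0,0]],[-0.6,[0,0,0.005],[0,0,0]],[-0.6,[0,0,0.005],[0,0,0]]]'
```

```text
clock: 6.52
tool_pos: [0.6428, 0.1049, 0.0455]
orientation: [-180.0, -0.1, -5.1]
force: [-2.4, -1.0, 4.6]
opening: 0.0248
gripper_force: 30.0
```

```bash
python3 -m pendant '[[-0.3,[0,0,0],[0,0,0]],[-0.2,[0,0,0],[0,0,0]],[0,[0,0,0],[0,0,0]],[0.2,[0,0,0],[0,0,0]],[0.2,[0,0,0],[0,0,0]],[0.2,[0,0,-0.03],[0,0,0]],[0.3,[0,0,-0.07],[0,0,0]],[0.6,[0,0,-0.1],[0,0,0]],[1,[0,0,-0.12],[0,0,0]],[1,[0,0,-0.12],[0,0,0]]]'
python3 - <<'E'
from h import *
go([.5544,-.1368,.165],18)
E
```

```text
clock: 7.35
tool_pos: [0.6453, 0.1057, 0.1704]
orientation: [-179.8, -0.5, -5.0]
force: [1.6, 0.2, -0.2]
opening: 0.0719
gripper_force: 0.0
at [0.6453 0.1057 0.1704] [-179.81   -0.47   -5.04] shift [-0.0692  0.2496  0.004 ] turn [ -0.09  -0.5  -23.04] rows>= 6.2
```

```bash
python3 -m pendant '[[1,[-0.014,0.04,0],[0,0,-4]],[1,[-0.028,0.08,0],[0,0,-8]],[1,[-0.042,0.12,0],[0,0,-12]],[1,[-0.056,0.16,0],[0,0,-16]],[1,[-0.07,0.2,0],[0,0,-20]],[1,[-0.08,0.24,0],[0,0,-23]],[1,[-0.08,0.25,0],[0,0,-23]],[1,[-0.08,0.25,0],[0,0,-23]],[1,[-0.08,0.25,0],[0,0,-23]]]'
python3 - <<'E'
from h import *
P,im=snap('wrist','w3'); go([.5544,-.1368,.165],18)
cv2.imwrite('pics/c3.png',cv2.resize(im[100:260,180:380,::-1],None,fx=4,fy=4,interpolation=cv2.INTER_NEAREST))
E
```

```text
clock: 8.1
tool_pos: [0.5404, -0.1378, 0.1644]
orientation: [-180.0, -0.0, 17.8]
force: [1.1, 1.0, -0.9]
opening: 0.088
gripper_force: 0.0
at [ 0.5407 -0.1371  0.1644] [-1.7999e+02 -1.0000e-02  1.7840e+01] shift [ 0.0132  0.0039 -0.0006] turn [-0.01 -0.01 -0.16] rows>= 0.3
```

View pics/c3.png

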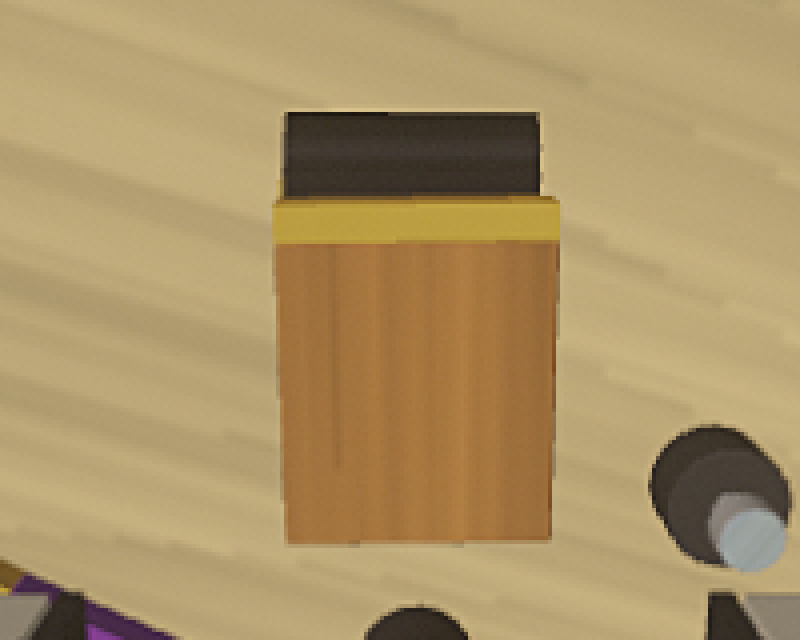

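```bash
cat >> h.py <<'E'
def pose(P,far0,far1,near0,near1,z):
    """corners in image: brass-left,brass-right,plain-left,plain-right at height z"""
    a=onz(P,[far0,far1,near0,near1],z)
    L=lambda i,j:np.linalg.norm(a[i]-a[j]).round(4)
    x=(a[2]+a[3]-a[0]-a[1])[:2]
    d=(a[0]+a[2]-a[1]-a[3])[:2]
    print('sides',L(0,1),L(2,3),L(0,2),L(1,3),'x-yaw',np.degrees(np.arctan2(x[1],x[0])).round(2)%360,'from y',(np.degrees(np.arctan2(d[1],d[0]))+90).round(2),'edge mid',((a[0]+a[1])/2).round(4),'centre',a.mean(0).round(4))
E
python3 - <<'E'
from h import *
P=viewer.camera_params('wrist')
C=lambda x,y:(180+(x+.5)/4-.5,100+(y+.5)/4-.5)
pose(P,C(273,205),C(560,202),C(286,544),C(552,541),.065)
a=onz(P,[C(286,112),C(540,112)],.042);print(a)
go([.5544,-.1368,.165],18)
E
```

```text
sides 0.0597 0.06 0.0756 0.0755 x-yaw 198.51 from y 198.48 edge mid [ 0.5904 -0.1243  0.065 ] centre [ 0.5546 -0.1363  0.065 ]
[[ 0.5984732  -0.09153807  0.042     ]
 [ 0.61574738 -0.14521406  0.042     ]]
at [ 0.5407 -0.1371  0.1644] [-1.7999e+02 -1.0000e-02  1.7840e+01] shift [ 0.0132  0.0039 -0.0006] turn [-0.01 -0.01 -0.16] rows>= 0.3
```

```bash
python3 -m pendant '[[1,[0.013,0.003,0],[0,0,-0.7]],[1,[0.013,0.003,0.03],[0,0,-0.7]],[1,[0.013,0.003,0.06],[0,0,-0.7]],[1,[0.013,0.003,0.09],[0,0,-0.7]],[1,[0.013,0.003,0.105],[0,0,-0.7]],[1,[0.013,0.003,0.111],[0,0,-0.7]],[1,[0.013,0.003,0.111],[0,0,-0.7]],[1,[0.013,0.003,0.111],[0,0,-0.7]],[0.5,[0.013,0.003,0.111],[0,0,-0.7]]]'
python3 - <<'E'
from h import *
go([.5546,-.1363,.053],18.5)
E
```

```text
clock: 8.9
tool_pos: [0.5551, -0.1354, 0.0549]
orientation: [180.0, -0.1, 18.7]
force: [0.3, 0.8, 0.6]
opening: 0.085
gripper_force: 0.0
at [ 0.5551 -0.1354  0.0549] [ 1.7996e+02 -1.2000e-01  1.8660e+01] shift [-0.0007  0.0007  0.0019] turn [ 0.04 -0.12  0.16] rows>= 0.1
```

```bash
python3 -m pendant '[[0.5,[0,0.001,0.002],[0,0,0]],[0.4,[0,0.001,0.002],[0,0,0]],[0.3,[0,0.001,0.002],[0,0,0]],[0.2,[0,0.001,0.002],[0,0,0]],[0.2,[0,0.001,0.002],[0,0,0]],[0.2,[0,0.001,0.002],[0,0,0]],[0.2,[0,0.001,0.002],[0,0,0]]]'
python3 -m pendant '[[0.2,[0,0,-0.005],[0,0,0]],[0.2,[0,0,-0.02],[0,0,0]],[0.2,[0,0,-0.05],[0,0,0]],[0.2,[0,0,-0.08],[0,0,0]],[0.2,[0,0,-0.08],[0,0,0]],[0.2,[0,0,-0.08],[0,0,0]]]'
python3 - <<'E'
from h import *
go([.537,.114,.12],-5)
E
```

```text
clock: 9.48
tool_pos: [0.5544, -0.137, 0.0521]
orientation: [180.0, -0.0, 18.6]
force: [-1.3, -0.7, 5.5]
opening: 0.0598
gripper_force: 30.0
clock: 9.98
tool_pos: [0.5553, -0.1367, 0.1336]
orientation: [179.9, -0.2, 18.6]
force: [-0.3, 0.0, -1.1]
opening: 0.0598
gripper_force: 30.0
at [ 0.5553 -0.1367  0.1336] [179.95  -0.22  18.61] shift [ 0.0626 -0.2434  0.0136] turn [ 0.   -0.23 23.61] rows>= 6.0
```

```bash
python3 -m pendant '[[0.2,[0.01,-0.04,0],[0,0,4]],[0.2,[0.02,-0.08,0],[0,0,8]],[0.2,[0.031,-0.12,0],[0,0,12]],[0.2,[0.042,-0.16,0],[0,0,16]],[0.2,[0.052,-0.2,0],[0,0,20]],[0.2,[0.06,-0.235,0],[0,0,23]],[0.2,[0.062,-0.243,0.02],[0,0,23.6]],[0.2,[0.062,-0.243,0.06],[0,0,23.6]],[0.2,[0.062,-0.243,0.1],[0,0,23.6]],[0.2,[0.062,-0.243,0.11],[0,0,23.6]]]'
python3 -m pendant '[[0.2,[0,0,0],[0,0,0]],[0.2,[0,0,0],[0,0,0]],[0.2,[0,0,0],[0,0,0]],[0.2,[0,0,0.003],[0,0,0]],[0.2,[0,0,0.006],[0,0,0]],[0.2,[0,0,0.008],[0,0,0]],[0.2,[0,0,0.01],[0,0,0]],[0.2,[0,0,0.01],[0,0,0]],[0.2,[0,0,0.01],[0,0,0]]]'
python3 - <<'E'
from h import *
snap('top','t3')
go([.537,.114,.005],-5)
E
```

```text
clock: 10.82
tool_pos: [0.5309, 0.1116, 0.0156]
orientation: [179.7, 0.5, -5.0]
force: [-1.7, -1.4, -0.5]
opening: 0.0598
gripper_force: 30.0
clock: 11.57
tool_pos: [0.5353, 0.1132, 0.0116]
orientation: [180.0, -0.0, -5.0]
force: [1.0, 0.1, -0.3]
opening: 0.06
gripper_force: 30.0
at [0.5354 0.1132 0.0116] [180.    -0.    -4.99] shift [ 0.0016 -0.0009  0.0066] turn [ 0.   -0.    0.01] rows>= 0.2
```

```bash
python3 -m pendant '[[0.2,[0,0,0.001],[0,0,0]],[0.2,[0,0,0.002],[0,0,0]],[0.2,[0,0,0.003],[0,0,0]],[0.2,[0,0,0.004],[0,0,0]],[0.2,[0,0,0.005],[0,0,0]],[0.2,[0,0,0.006],[0,0,0]],[0.2,[0,0,0.006],[0,0,0]],[0.2,[0,0,0.006],[0,0,0]]]'
```

```text
clock: 12.28
tool_pos: [0.5353, 0.1132, 0.0055]
orientation: [180.0, 0.0, -5.0]
force: [-0.0, -0.0, -0.1]
opening: 0.0599
gripper_force: 30.0
```

```bash
python3 -m pendant '[[0.2,[0,0,0.0005],[0,0,0]],[0.2,[0,0,0.001],[0,0,0]],[0.2,[0,0,0.001],[0,0,0]],[0.2,[0,0,0.001],[0,0,0]]]'
```

```text
clock: 12.62
tool_pos: [0.5354, 0.1133, 0.0051]
orientation: [-180.0, -0.0, -5.0]
force: [-1.9, 1.1, 5.3]
opening: 0.0599
gripper_force: 30.0
```

```bash
python3 -m pendant '[[0.3,[0,0,0],[0,0,0]],[0.4,[0,0,0],[0,0,0]],[0.5,[0,0,0],[0,0,0]],[0.6,[0,0,0],[0,0,0]],[0.8,[0,0,0],[0,0,0]],[0.8,[0,0,-0.03],[0,0,0]],[1,[0,0,-0.07],[0,0,0]],[1,[0,0,-0.11],[0,0,0]],[1,[0,0,-0.15],[0,0,0]],[1,[0,0,-0.16],[0,0,0]]]'
python3 - <<'E'
from h import *
snap('top','t4');go([.535,-.1378,.155],18.5)
E
```

```text
clock: 13.45
tool_pos: [0.5384, 0.1143, 0.1713]
orientation: [-179.8, -0.5, -4.9]
force: [2.2, 0.7, 0.7]
opening: 0.0875
gripper_force: 0.0
at [0.5383 0.1145 0.1708] [-179.73   -0.48   -4.94] shift [0.0183 0.2517 0.0148] turn [ -0.17  -0.53 -23.44] rows>= 6.1
```

```bash
python3 -m pendant '[[1,[0.003,0.04,0],[0,0,-4]],[1,[0.006,0.08,0],[0,0,-8]],[1,[0.009,0.12,0],[0,0,-12]],[1,[0.012,0.16,0],[0,0,-16]],[1,[0.015,0.2,0],[0,0,-20]],[1,[0.018,0.24,0.01],[0,0,-23.5]],[1,[0.02,0.252,0.01],[0,0,-23.5]],[1,[0.02,0.252,0.01],[0,0,-23.5]],[1,[0.02,0.252,0.01],[0,0,-23.5]],[1,[0.02,0.252,0.01],[0,0,-23.5]]]'
python3 - <<'E'
from h import *
P,im=snap('wrist','w4'); a=im[100:270,180:380,::-1]
b=cv2.imread('pics/t4.png')[150:270,200:290]
A=cv2.resize(a,None,fx=2.6,fy=2.6,interpolation=cv2.INTER_NEAREST); B=cv2.resize(b,None,fx=3,fy=3,interpolation=cv2.INTER_NEAREST)
H=max(A.shape[0],B.shape[0]); cv2.imwrite('pics/c4.png',np.hstack([np.pad(x,((0,H-x.shape[0]),(0,0),(0,0))) for x in (A,B)])); print(A.shape)
go([.5546,-.1363,.165],18.5)
E
```

```text
clock: 14.33
tool_pos: [0.5334, -0.1391, 0.1545]
orientation: [-180.0, -0.0, 18.5]
force: [-0.3, -0.1, -0.1]
opening: 0.0875
gripper_force: 0.0
(442, 520, 3)
at [ 0.5335 -0.1387  0.1546] [-1.800e+02 -2.000e-02  1.854e+01] shift [ 0.0207  0.0044 -0.0104] turn [-0.   -0.02  0.04] rows>= 0.6
```

View pics/c4.png

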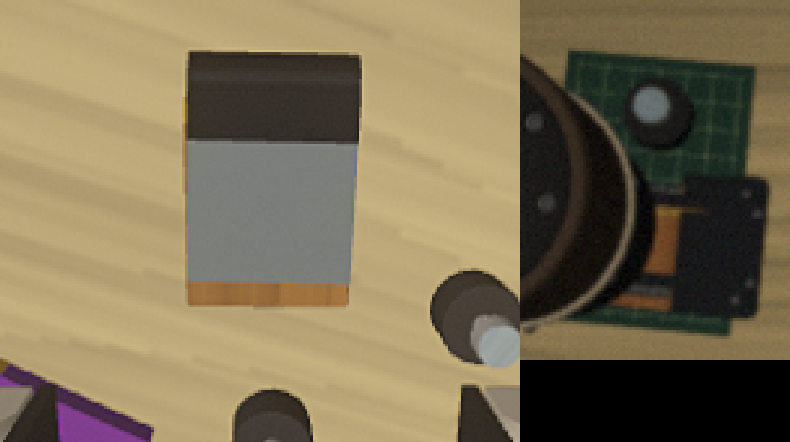

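```bash
python3 - <<'E'
from h import *
P=viewer.camera_params('wrist')
C=lambda x,y:(180+(x+.5)/2.6-.5,100+(y+.5)/2.6-.5)
pose(P,C(188,51),C(360,54),C(188,284),C(350,284),np.array([.042,.042,.05,.05]))
pose(P,C(188,140),C(358,143),C(188,284),C(350,284),.05)
print(onz(P,[C(187,305.5),C(348.5,305.5)],.03))
E
```

```text
sides 0.0564 0.0558 0.0777 0.0768 x-yaw 197.43 from y 198.06 edge mid [ 0.6067 -0.1187  0.042 ] centre [ 0.5701 -0.1302  0.046 ]
sides 0.0556 0.0558 0.0492 0.0482 x-yaw 197.19 from y 198.04 edge mid [ 0.58   -0.1273  0.05  ] centre [ 0.5567 -0.1345  0.05  ]
[[ 0.51012492 -0.11754349  0.03      ]
 [ 0.52931521 -0.17478951  0.03      ]]
```

```bash
python3 - <<'E'
from h import *
go([.570,-.1308,.0345],18)
E
python3 -m pendant '[[1,[0.037,0.004,0],[0,0,0.5]],[1,[0.037,0.004,0.03],[0,0,0.5]],[1,[0.037,0.004,0.06],[0,0,0.5]],[1,[0.037,0.004,0.09],[0,0,0.5]],[1,[0.037,0.004,0.11],[0,0,0.5]],[1,[0.037,0.004,0.117],[0,0,0.5]],[1,[0.037,0.004,0.117],[0,0,0.5]],[1,[0.037,0.004,0.117],[0,0,0.5]],[0.6,[0.037,0.004,0.117],[0,0,0.5]]]'
python3 - <<'E'
from h import *
go([.570,-.1308,.0345],18)
E
```

```text
at [ 0.5335 -0.1387  0.1546] [-1.800e+02 -2.000e-02  1.854e+01] shift [0.0371 0.0041 0.1201] turn [-0.   -0.02  0.54] rows>= 3.0
clock: 15.13
tool_pos: [0.5711, -0.1311, 0.0393]
orientation: [180.0, -0.1, 18.1]
force: [0.2, 0.6, -0.9]
opening: 0.0847
gripper_force: 0.0
at [ 0.5711 -0.1311  0.0393] [ 1.7995e+02 -1.5000e-01  1.8070e+01] shift [-0.0009 -0.0006  0.0048] turn [ 0.05 -0.15  0.07] rows>= 0.1
```

```bash
python3 -m pendant '[[0.6,[-0.001,0,0.003],[0,0,0]],[0.4,[-0.001,0,0.003],[0,0,0]],[0.3,[-0.001,0,0.003],[0,0,0]],[0.1,[-0.001,0,0.003],[0,0,0]],[0.1,[-0.001,0,0.003],[0,0,0]],[0.1,[-0.001,0,0.003],[0,0,0]],[0.1,[-0.001,0,0.003],[0,0,0]]]'
python3 -m pendant '[[0.1,[0,0,-0.005],[0,0,0]],[0.1,[0,0,-0.02],[0,0,0]],[0.1,[0,0,-0.05],[0,0,0]],[0.1,[0,0,-0.09],[0,0,0]],[0.1,[0,0,-0.09],[0,0,0]],[0.1,[0,0,-0.09],[0,0,0]]]'
python3 - <<'E'
from h import *
T=viewer.camera_params('top')
c=onz(T,[(119,219),(181,227),(167,313),(106,303)],.034)
print([np.linalg.norm(c[i]-c[i-1]).round(3) for i in range(4)],c.mean(0),np.degrees(np.arctan2(*(c[0]+c[1]-c[2]-c[3])[[1,0]])))
go([.44,.30,.13],-8)
E
```

```text
clock: 15.72
tool_pos: [0.569, -0.132, 0.035]
orientation: [180.0, -0.0, 18.0]
force: [-1.4, -0.2, 4.2]
opening: 0.0555
gripper_force: 30.0
clock: 16.22
tool_pos: [0.5704, -0.1318, 0.1273]
orientation: [179.9, -0.3, 18.0]
force: [-0.6, -0.5, -0.6]
opening: 0.056
gripper_force: 30.0
[np.float64(0.185), np.float64(0.14), np.float64(0.187), np.float64(0.137)] [0.46430341 0.32244024 0.034     ] -7.836789553366671
at [ 0.5704 -0.1318  0.1273] [179.93  -0.3   18.02] shift [ 0.0095 -0.451  -0.0032] turn [ 1.000e-02 -3.100e-01  2.602e+01] rows>= 10.8
```

```bash
python3 -m pendant '[[0.1,[0.001,-0.04,0],[0,0,3]],[0.1,[0.002,-0.08,0],[0,0,6]],[0.1,[0.003,-0.12,0],[0,0,9]],[0.1,[0.004,-0.16,0],[0,0,12]],[0.1,[0.005,-0.2,0],[0,0,15]],[0.1,[0.006,-0.24,-0.01],[0,0,18]],[0.1,[0.007,-0.28,-0.02],[0,0,20]],[0.1,[0.008,-0.32,-0.03],[0,0,22]],[0.1,[0.009,-0.36,-0.03],[0,0,24]],[0.1,[0.009,-0.4,-0.03],[0,0,26]]]'
python3 - <<'E'
from h import *
go([.415,.325,.17],-8)
E
```

```text
clock: 17.05
tool_pos: [0.4525, 0.253, 0.1544]
orientation: [-180.0, 0.0, -8.1]
force: [2.5, -0.3, -1.2]
opening: 0.0558
gripper_force: 30.0
at [0.4525 0.253  0.1544] [-1.7999e+02  1.0000e-02 -8.0900e+00] shift [-0.0473 -0.066  -0.0155] turn [-0.01  0.01 -0.09] rows>= 2.0
```

```bash
python3 -m pendant '[[0.1,[-0.02,-0.03,0],[0,0,0]],[0.1,[-0.04,-0.055,-0.01],[0,0,0]],[0.1,[-0.04,-0.055,-0.015],[0,0,0]],[0.1,[-0.04,-0.055,-0.015],[0,0,0]],[0.1,[-0.04,-0.055,-0.015],[0,0,0]],[0.1,[-0.04,-0.055,-0.015],[0,0,0]]]'
python3 - <<'E'
from h import *
snap('wrist','w5')
go([.4185,.3287,.17],-8)
E
```

```text
clock: 17.55
tool_pos: [0.4215, 0.3102, 0.1686]
orientation: [179.9, 0.1, -8.0]
force: [0.3, -0.1, -1.0]
opening: 0.0553
gripper_force: 30.0
at [0.4217 0.31   0.1688] [ 1.7993e+02  5.0000e-02 -8.0700e+00] shift [-0.0058 -0.018  -0.0012] turn [ 0.07  0.05 -0.07] rows>= 0.5
```

View pics/w5.png

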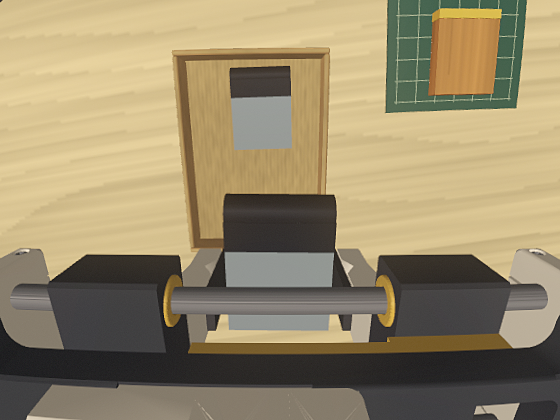

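```bash
python3 - <<'E'
from h import *
P=viewer.camera_params('wrist')
a=onz(P,[(173,51),(330,47),(191,250)],.034); print(a)
u=a[0]-a[2]; print('len',np.linalg.norm(u),'w',np.linalg.norm(a[0]-a[1]),'yaw',np.degrees(np.arctan2(u[1],u[0])),'centre',(a[1]+a[2])/2)
pose(P,(230,67),(291,67),(234,149),(291,148),.025)
E
```

```text
[[0.56816213 0.38317095 0.034     ]
 [0.55117543 0.24636108 0.034     ]
 [0.37968488 0.40882854 0.034     ]]
len 0.19021563110066356 w 0.1378604034236975 yaw -7.7520761879665345 centre [0.46543015 0.32759481 0.034     ]
sides 0.0556 0.0555 0.0744 0.0733 x-yaw 172.54 from y 172.26 edge mid [0.5447 0.3093 0.025 ] centre [0.5081 0.3141 0.025 ]
```

```bash
python3 - <<'E'
from h import *
go([.42,.331,.01],-8)
E
python3 -m pendant '[[0.1,[-0.005,-0.021,0],[0,0,0]],[0.1,[-0.005,-0.021,0],[0,0,0]],[0.1,[-0.005,-0.021,0.03],[0,0,0]],[0.1,[-0.005,-0.021,0.06],[0,0,0]],[0.1,[-0.005,-0.021,0.09],[0,0,0]],[0.1,[-0.005,-0.021,0.12],[0,0,0]],[0.1,[-0.005,-0.021,0.135],[0,0,0]],[0.1,[-0.005,-0.021,0.145],[0,0,0]],[0.1,[-0.005,-0.021,0.145],[0,0,0]],[0.1,[-0.005,-0.021,0.145],[0,0,0]]]'
python3 - <<'E'
from h import *
go([.42,.331,.01],-8)
E
```

```text
at [0.4217 0.31   0.1688] [ 1.7993e+02  5.0000e-02 -8.0700e+00] shift [-0.0045 -0.0207  0.1587] turn [ 0.07  0.05 -0.07] rows>= 3.8
clock: 18.43
tool_pos: [0.4201, 0.3324, 0.0246]
orientation: [180.0, 0.0, -8.0]
force: [0.7, 0.4, 0.4]
opening: 0.0554
gripper_force: 30.0
at [0.4201 0.3324 0.0246] [179.96   0.    -8.02] shift [0.0001 0.0014 0.0146] turn [ 0.04  0.   -0.02] rows>= 0.4
```

```bash
python3 -m pendant '[[0.1,[0,0.001,0.002],[0,0,0]],[0.1,[0,0.001,0.004],[0,0,0]],[0.1,[0,0.001,0.006],[0,0,0]],[0.1,[0,0.001,0.008],[0,0,0]],[0.1,[0,0.001,0.01],[0,0,0]],[0.1,[0,0.001,0.011],[0,0,0]],[0.1,[0,0.001,0.012],[0,0,0]],[0.1,[0,0.001,0.012],[0,0,0]],[0.1,[0,0.001,0.012],[0,0,0]]]'
```

```text
clock: 19.18
tool_pos: [0.4195, 0.3318, 0.0125]
orientation: [180.0, 0.0, -8.0]
force: [0.7, 0.0, -0.1]
opening: 0.056
gripper_force: 30.0
```

```bash
python3 -m pendant '[[0.1,[0,0,0.0005],[0,0,0]],[0.1,[0,0,0.001],[0,0,0]],[0.1,[0,0,0.0015],[0,0,0]],[0.1,[0,0,0.002],[0,0,0]],[0.1,[0,0,0.0025],[0,0,0]],[0.1,[0,0,0.0025],[0,0,0]],[0.1,[0,0,0.0025],[0,0,0]]]'
```

```text
clock: 19.77
tool_pos: [0.4195, 0.3318, 0.0101]
orientation: [180.0, 0.0, -8.0]
force: [0.6, 0.8, -0.5]
opening: 0.056
gripper_force: 30.0
```

```bash
python3 -m pendant '[[0.1,[0,0,0.0005],[0,0,0]],[0.1,[0,0,0.001],[0,0,0]],[0.1,[0,0,0.001],[0,0,0]],[0.1,[0,0,0.001],[0,0,0]]]'
```

```text
clock: 20.1
tool_pos: [0.4195, 0.3319, 0.01]
orientation: [-180.0, -0.0, -8.0]
force: [-3.1, -1.7, 10.9]
opening: 0.0554
gripper_force: 30.0
```

Contact. Release gently and go up, then head to the fresh book.

```bash
python3 -m pendant '[[0.2,[0,0,0],[0,0,0]],[0.3,[0,0,0],[0,0,0]],[0.4,[0,0,0],[0,0,0]],[0.5,[0,0,0],[0,0,0]],[0.5,[0,0,0],[0,0,0]],[0.5,[0,0,-0.02],[0,0,0]],[0.5,[0,0,-0.06],[0,0,0]],[0.5,[0,0,-0.1],[0,0,0]],[0.6,[0,0,-0.14],[0,0,0]],[0.6,[0,0,-0.17],[0,0,0]]]'
python3 - <<'E'
from h import *
snap('wrist','w6')
go([.45,-.33,.2],20)
E
```

```text
clock: 20.93
tool_pos: [0.42, 0.3322, 0.1825]
orientation: [-179.9, -0.1, -8.0]
force: [0.7, 0.3, 0.3]
opening: 0.0695
gripper_force: 0.0
at [0.4221 0.3343 0.1881] [-179.51   -0.36   -7.91] shift [ 0.1191  0.654  -0.0168] turn [ -0.4   -0.48 -27.91] rows>= 15.9
```

View pics/w6.png

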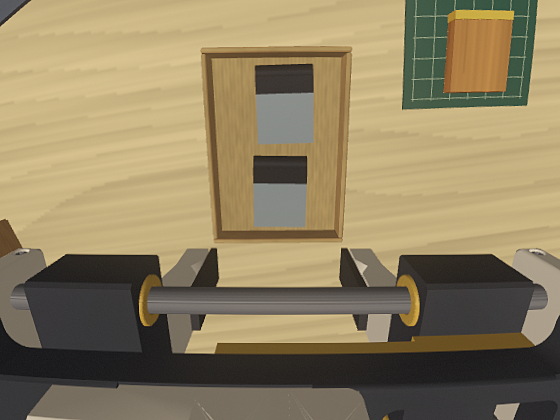

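```bash
python3 - <<'E'
from h import *
go([.535,-.139,.155],18.5)
E
python3 -m pendant '[[1,[0.016,0.04,0],[0,0,-2.5]],[1,[0.032,0.08,0],[0,0,-5]],[1,[0.048,0.12,0],[0,0,-7.5]],[1,[0.064,0.16,0],[0,0,-10]],[1,[0.08,0.2,0],[0,0,-12.5]],[1,[0.096,0.24,0],[0,0,-15]],[1,[0.112,0.275,0],[0,0,-17.5]],[1,[0.128,0.31,0],[0,0,-20]],[1,[0.144,0.345,0.01],[0,0,-22.5]],[1,[0.16,0.38,0.02],[0,0,-25]]]'
python3 - <<'E'
from h import *
go([.535,-.139,.155],18.5)
E
```

```text
at [0.4221 0.3343 0.1881] [-179.51   -0.36   -7.91] shift [0.1767 0.4535 0.0303] turn [ -0.4   -0.47 -26.41] rows>= 11.7
clock: 21.82
tool_pos: [0.5258, -0.0689, 0.1593]
orientation: [180.0, -0.1, 17.1]
force: [0.1, 0.7, -0.5]
opening: 0.088
gripper_force: 0.0
at [ 0.5258 -0.0689  0.1593] [ 1.7999e+02 -1.0000e-01  1.7130e+01] shift [-0.0118  0.0698  0.0043] turn [ 0.01 -0.1  -1.37] rows>= 1.7
```

```bash
python3 -m pendant '[[1,[-0.006,0.035,0],[0,0,-1.4]],[1,[-0.012,0.065,0],[0,0,-1.4]],[1,[-0.012,0.065,0],[0,0,-1.4]],[1,[-0.012,0.065,0],[0,0,-1.4]],[1,[-0.012,0.065,0],[0,0,-1.4]],[1,[-0.012,0.065,0],[0,0,-1.4]],[1,[-0.012,0.065,0],[0,0,-1.4]]]'
python3 - <<'E'
from h import *
P,im=snap('wrist','w7'); 
go([.535,-.139,.155],18.5)
cv2.imwrite('pics/c7.png',cv2.resize(im[110:250,180:380,::-1],None,fx=4,fy=4,interpolation=cv2.INTER_NEAREST))
E
```

```text
clock: 22.4
tool_pos: [0.5328, -0.1314, 0.1592]
orientation: [-180.0, -0.0, 18.5]
force: [0.5, 1.3, -0.0]
opening: 0.0875
gripper_force: 0.0
at [ 0.5328 -0.1314  0.1593] [ 1.80e+02 -2.00e-02  1.85e+01] shift [-0.0003  0.0079  0.0043] turn [ 0.   -0.02  0.  ] rows>= 0.2
```

View pics/c7.png

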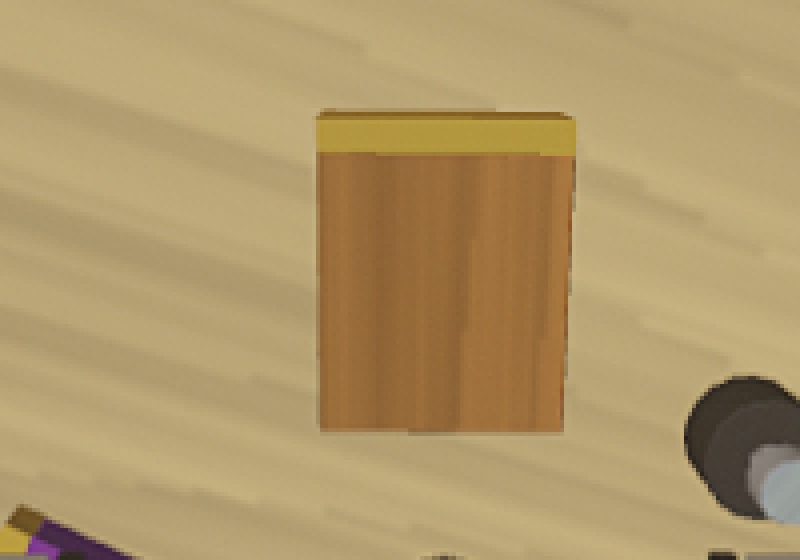

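```bash
python3 - <<'E'
from h import *
P=viewer.camera_params('wrist')
C=lambda x,y:(180+(x+.5)/4-.5,110+(y+.5)/4-.5)
pose(P,C(316,118),C(576,120),C(320,433),C(563,432),.03)
go([.46,-.33,.16],20)
E
```

```text
sides 0.0597 0.0601 0.0762 0.0755 x-yaw 198.28 from y 198.43 edge mid [ 0.5913 -0.1226  0.03  ] centre [ 0.5553 -0.1345  0.03  ]
at [ 0.5328 -0.1314  0.1593] [ 1.80e+02 -2.00e-02  1.85e+01] shift [-0.1321  0.1653 -0.0008] turn [ 0.   -0.02 -1.5 ] rows>= 5.1
```

```bash
python3 -m pendant '[[1,[-0.025,0.033,0],[0,0,0]],[1,[-0.05,0.066,0],[0,0,0]],[1,[-0.075,0.1,0],[0,0,0]],[1,[-0.1,0.133,0],[0,0,0]],[1,[-0.125,0.16,0],[0,0,0]],[1,[-0.14,0.17,0],[0,0,0]],[1,[-0.14,0.17,0],[0,0,0]],[1,[-0.14,0.17,0],[0,0,0]],[1,[-0.14,0.17,0],[0,0,0]]]'
python3 - <<'E'
from h import *
P,im=snap('wrist','w8'); 
go([.475,-.332,.16],18.5)
print(proj(P,[[.475,-.332,.02]]))
cv2.imwrite('pics/c8.png',cv2.resize(im[110:250,170:370,::-1],None,fx=4,fy=4,interpolation=cv2.INTER_NEAREST))
E
```

```text
clock: 23.2
tool_pos: [0.454, -0.3373, 0.1592]
orientation: [180.0, -0.0, 18.4]
force: [0.5, 0.1, -0.4]
opening: 0.0874
gripper_force: 0.0
at [ 0.4542 -0.337   0.1592] [ 1.7999e+02 -2.0000e-02  1.8490e+01] shift [ 0.0213  0.0019 -0.0007] turn [ 0.01 -0.02 -0.01] rows>= 0.5
[[281.58729252 176.68784807]]
```

View pics/c8.png

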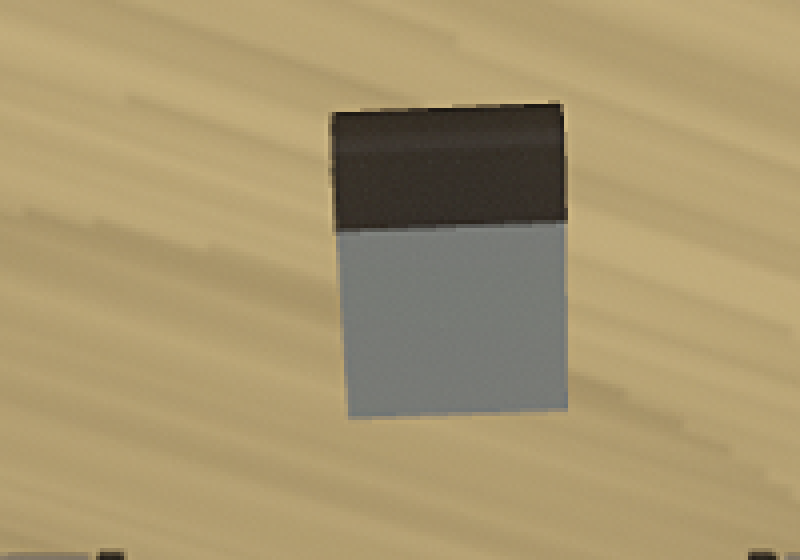

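```bash
python3 - <<'E'
from h import *
P=viewer.camera_params('wrist')
C=lambda x,y:(170+(x+.5)/4-.5,110+(y+.5)/4-.5)
pose(P,C(331,113),C(564,103),C(348,418),C(568,410),np.array([.010,.010,.02,.02]))
pose(P,C(338,232),C(567,222),C(348,418),C(568,410),.02)
go([.475,-.332,.0045],20)
E
```

```text
sides 0.0572 0.056 0.0761 0.0763 x-yaw 200.58 from y 200.77 edge mid [ 0.5112 -0.3196  0.01  ] centre [ 0.4758 -0.3329  0.015 ]
sides 0.0558 0.056 0.0476 0.0479 x-yaw 200.36 from y 200.83 edge mid [ 0.4852 -0.3295  0.02  ] centre [ 0.4628 -0.3378  0.02  ]
at [ 0.4542 -0.337   0.1592] [ 1.7999e+02 -2.0000e-02  1.8490e+01] shift [0.0213 0.0018 0.1548] turn [ 0.01 -0.02 -1.51] rows>= 3.7
```

```bash
python3 -m pendant '[[1,[0.022,0.003,0],[0,0,-2.2]],[1,[0.022,0.003,0.03],[0,0,-2.2]],[1,[0.022,0.003,0.06],[0,0,-2.2]],[1,[0.022,0.003,0.09],[0,0,-2.2]],[1,[0.022,0.003,0.12],[0,0,-2.2]],[1,[0.022,0.003,0.14],[0,0,-2.2]],[1,[0.022,0.003,0.147],[0,0,-2.2]],[1,[0.022,0.003,0.147],[0,0,-2.2]],[1,[0.022,0.003,0.147],[0,0,-2.2]],[1,[0.022,0.003,0.147],[0,0,-2.2]]]'
python3 - <<'E'
from h import *
go([.4758,-.3329,.0048],20.7)
E
```

```text
clock: 24.08
tool_pos: [0.4768, -0.3339, 0.0137]
orientation: [179.9, -0.1, 20.7]
force: [0.2, 0.5, -0.3]
opening: 0.0874
gripper_force: 0.0
at [ 0.4768 -0.3339  0.0137] [ 1.799e+02 -1.100e-01  2.067e+01] shift [-0.0006 -0.0013  0.0089] turn [ 0.1  -0.11 -0.03] rows>= 0.2
```

```bash
python3 -m pendant '[[0.7,[-0.001,0,0.004],[0,0,0]],[0.5,[-0.001,0,0.007],[0,0,0]],[0.4,[-0.001,0,0.0075],[0,0,0]],[0.3,[-0.001,0,0.0075],[0,0,0]],[0.1,[-0.001,0,0.0075],[0,0,0]],[0.1,[-0.001,0,0.0075],[0,0,0]],[0.1,[-0.001,0,0.0075],[0,0,0]],[0.1,[-0.001,0,0.0075],[0,0,0]],[0.1,[-0.001,0,0.0075],[0,0,0]]]'
python3 -m pendant '[[0.1,[0,0,-0.005],[0,0,0]],[0.1,[0,0,-0.02],[0,0,0]],[0.1,[0,0,-0.05],[0,0,0]],[0.1,[0,0,-0.09],[0,0,0]],[0.1,[0,0,-0.1],[0,0,0]],[0.1,[0,0,-0.1],[0,0,0]],[0.1,[0,0,-0.1],[0,0,0]]]'
python3 - <<'E'
from h import *
e=np.array([.5913,-.1226]); a=np.radians(198.4); print(e+.024*np.array([np.cos(a),np.sin(a)]))
go([.5685,-.1302,.1],18.4)
E
```

```text
clock: 24.83
tool_pos: [0.4745, -0.3343, 0.0048]
orientation: [180.0, -0.0, 20.6]
force: [-1.0, -0.3, 2.8]
opening: 0.0562
gripper_force: 30.0
clock: 25.42
tool_pos: [0.4748, -0.3341, 0.1056]
orientation: [179.9, -0.1, 20.6]
force: [-0.3, 0.7, -1.4]
opening: 0.0555
gripper_force: 30.0
[ 0.56852698 -0.13017558]
at [ 0.4748 -0.3341  0.1056] [ 1.7994e+02 -1.1000e-01  2.0600e+01] shift [ 0.1594 -0.1579  0.0058] turn [ 0.06 -0.11  2.2 ] rows>= 5.4
```

```bash
python3 -m pendant '[[0.1,[0.03,-0.028,-0.005],[0,0,0.5]],[0.1,[0.058,-0.057,-0.005],[0,0,1]],[0.1,[0.087,-0.086,-0.005],[0,0,1.5]],[0.1,[0.115,-0.114,-0.005],[0,0,2]],[0.1,[0.144,-0.142,-0.005],[0,0,2.2]],[0.1,[0.1575,-0.157,-0.005],[0,0,2.2]],[0.1,[0.1575,-0.157,-0.005],[0,0,2.2]],[0.1,[0.1575,-0.157,-0.005],[0,0,2.2]],[0.1,[0.1575,-0.157,-0.005],[0,0,2.2]],[0.1,[0.1575,-0.157,-0.005],[0,0,2.2]]]'
python3 - <<'E'
from h import *
go([.567,-.1314,.046],18.4)
E
```

```text
clock: 26.25
tool_pos: [0.5657, -0.1325, 0.1088]
orientation: [-180.0, 0.1, 18.4]
force: [-0.7, 0.3, -1.1]
opening: 0.0556
gripper_force: 30.0
at [ 0.5657 -0.1325  0.1088] [-1.7997e+02  9.0000e-02  1.8350e+01] shift [ 0.0017 -0.0006  0.0628] turn [-0.03  0.09 -0.05] rows>= 1.5
```

```bash
python3 -m pendant '[[0.1,[0.0015,-0.0005,0.02],[0,0,0]],[0.1,[0.0015,-0.0005,0.04],[0,0,0]],[0.1,[0.0015,-0.0005,0.055],[0,0,0]],[0.1,[0.0015,-0.0005,0.062],[0,0,0]],[0.1,[0.0015,-0.0005,0.064],[0,0,0]],[0.1,[0.0015,-0.0005,0.066],[0,0,0]],[0.1,[0.0015,-0.0005,0.068],[0,0,0]],[0.1,[0.0015,-0.0005,0.068],[0,0,0]],[0.1,[0.0015,-0.0005,0.068],[0,0,0]],[0.1,[0.0015,-0.0005,0.068],[0,0,0]]]'
python3 - <<'E'
from h import *
go([.567,-.1314,.0348],18.4)
E
```

```text
clock: 27.08
tool_pos: [0.5683, -0.1308, 0.0422]
orientation: [180.0, -0.1, 18.4]
force: [0.0, -0.1, -1.6]
opening: 0.0557
gripper_force: 30.0
at [ 0.5683 -0.1308  0.0422] [ 1.7998e+02 -6.0000e-02  1.8420e+01] shift [-0.0014  0.0002  0.0074] turn [ 0.02 -0.06  0.02] rows>= 0.2
```

```bash
python3 -m pendant '[[0.1,[-0.0014,0,0],[0,0,0]],[0.1,[-0.0014,0,0.002],[0,0,0]],[0.1,[-0.0014,0,0.004],[0,0,0]],[0.1,[-0.0014,0,0.005],[0,0,0]],[0.1,[-0.0014,0,0.006],[0,0,0]],[0.1,[-0.0014,0,0.006],[0,0,0]],[0.1,[-0.0014,0,0.006],[0,0,0]]]'
python3 - <<'E'
from h import *
go([.567,-.1314,.0348],18.4)
E
```

```text
clock: 27.67
tool_pos: [0.5664, -0.1313, 0.0354]
orientation: [-180.0, 0.0, 18.4]
force: [-0.8, -0.4, -0.9]
opening: 0.0559
gripper_force: 30.0
at [ 0.5664 -0.1313  0.0354] [-1.800e+02  2.000e-02  1.841e+01] shift [0.0005 0.0003 0.0006] turn [-0.    0.02  0.01] rows>= 0.0
```

```bash
python3 -m pendant '[[0.1,[0.0003,0,0.0005],[0,0,0]],[0.1,[0.0003,0,0.001],[0,0,0]],[0.1,[0.0003,0,0.001],[0,0,0]],[0.1,[0.0003,0,0.001],[0,0,0]]]'
```

```text
clock: 28.0
tool_pos: [0.5669, -0.1311, 0.0348]
orientation: [180.0, -0.0, 18.4]
force: [-0.8, 1.0, 1.9]
opening: 0.0557
gripper_force: 30.0
```

```bash
python3 -m pendant '[[0.2,[0,0,0],[0,0,0]],[0.3,[0,0,0],[0,0,0]],[0.4,[0,0,0],[0,0,0]],[0.5,[0,0,0],[0,0,0]],[0.7,[0,0,0],[0,0,0]],[1,[0,0,-0.02],[0,0,0]],[1,[0,0,-0.06],[0,0,0]],[1,[0,0,-0.1],[0,0,0]],[1,[-0.02,0,-0.125],[0,0,0]],[1,[-0.034,0,-0.125],[0,0,0]]]'
python3 -m pendant '[[1,[0,0,0],[0,0,0]],[1,[0,0,0],[0,0,0]],[1,[0,0,0],[0,0,0]],[1,[0,0,0],[0,0,0]]]'
python3 - <<'E'
from h import *
P,im=snap('wrist','w9'); print(sensors.get_obs()['tool_pos'])
cv2.imwrite('pics/c9.png',cv2.resize(im[110:250,180:380,::-1],None,fx=4,fy=4,interpolation=cv2.INTER_NEAREST))
E
```

```text
clock: 28.83
tool_pos: [0.5372, -0.1423, 0.1655]
orientation: [179.8, -0.5, 18.5]
force: [0.3, -0.8, 0.4]
opening: 0.0874
gripper_force: 0.0
clock: 29.17
tool_pos: [0.5346, -0.1418, 0.1587]
orientation: [-180.0, 0.1, 18.4]
force: [0.2, -0.3, -0.5]
opening: 0.0877
gripper_force: 0.0
[ 0.53460855 -0.14180573  0.15863362]
```

View pics/c9.png

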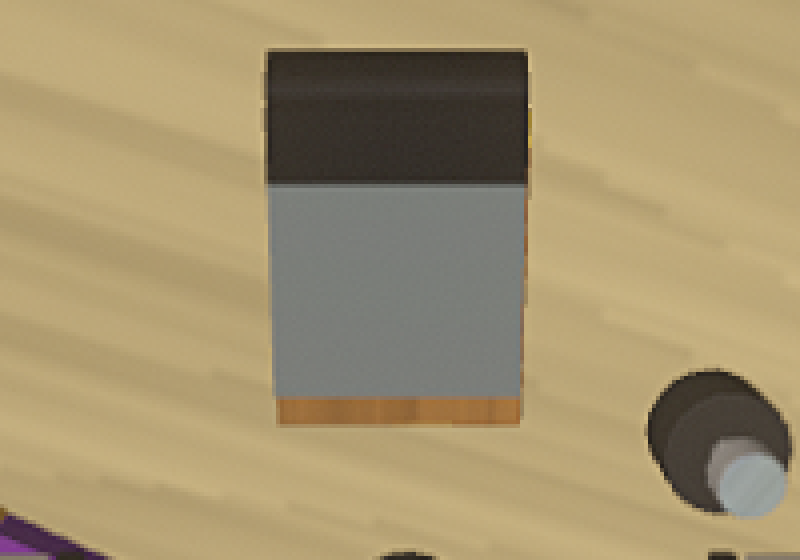

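```bash
python3 - <<'E'
from h import *
P=viewer.camera_params('wrist')
C=lambda x,y:(180+(x+.5)/4-.5,110+(y+.5)/4-.5)
pose(P,C(267,49),C(528,49),C(274,398),C(521,398),np.array([.042,.042,.05,.05]))
pose(P,C(267,185),C(528,185),C(274,398),C(521,398),.05)
b=onz(P,[C(278,426.5),C(521,426)],.03);print(b,np.linalg.norm(b[0]-b[1]))
a=np.radians(198.4);x=np.array([np.cos(a),np.sin(a)]);y=np.array([-x[1],x[0]])
m=b.mean(0)[:2]; print('bed edge mid',m-.076*x)
f=onz(P,[C(274,398),C(521,398)],.05).mean(0)[:2]; print('fore-edge rel to bed plain edge (want -.014,0):',(f-m)@x,(f-m)@y)
go([.485,.118,.155],-5)
E
```

```text
sides 0.0565 0.0562 0.0769 0.0769 x-yaw 198.41 from y 198.41 edge mid [ 0.6044 -0.1176  0.042 ] centre [ 0.5681 -0.1296  0.046 ]
sides 0.0564 0.0562 0.0481 0.0481 x-yaw 198.41 from y 198.41 edge mid [ 0.5775 -0.1265  0.05  ] centre [ 0.5546 -0.1341  0.05  ]
[[ 0.50978867 -0.11802386  0.03      ]
 [ 0.52881884 -0.17474765  0.03      ]] 0.05983088643300164
bed edge mid [ 0.59141833 -0.12239643]
fore-edge rel to bed plain edge (want -.014,0): -0.013326698324102288 -0.0004791396471893657
at [ 0.5346 -0.1418  0.1586] [-1.7998e+02  9.0000e-02  1.8420e+01] shift [ 0.035  -0.2622  0.0037] turn [-0.    0.09 23.42] rows>= 6.3
```

```bash
python3 -m pendant '[[1,[0.012,-0.04,0],[0,0,4]],[1,[0.024,-0.08,0],[0,0,8]],[1,[0.036,-0.12,0],[0,0,12]],[1,[0.048,-0.16,0],[0,0,16]],[1,[0.06,-0.2,0],[0,0,20]],[1,[0.072,-0.235,0],[0,0,23]],[1,[0.08,-0.242,0],[0,0,23.4]],[1,[0.08,-0.242,0],[0,0,23.4]],[1,[0.08,-0.242,0],[0,0,23.4]],[1,[0.08,-0.242,0],[0,0,23.4]]]'
python3 - <<'E'
from h import *
go([.5354,.1133,.0055],-5)
P,im=snap('wrist','w10')
c=proj(P,[[.5354+.038,.1133+.0,.018]])
cv2.imwrite('pics/c10.png',cv2.resize(im[60:260,140:420,::-1],None,fx=2.8,fy=2.8,interpolation=cv2.INTER_NEAREST))
E
```

```text
clock: 30.05
tool_pos: [0.5337, 0.1124, 0.1588]
orientation: [179.9, 0.1, -5.0]
force: [-0.1, -0.4, 0.2]
opening: 0.0875
gripper_force: 0.0
at [0.5337 0.1124 0.1588] [ 1.7995e+02  8.0000e-02 -4.9800e+00] shift [ 0.0018 -0.0012  0.1533] turn [0.05 0.08 0.02] rows>= 3.7
```

View pics/c10.png

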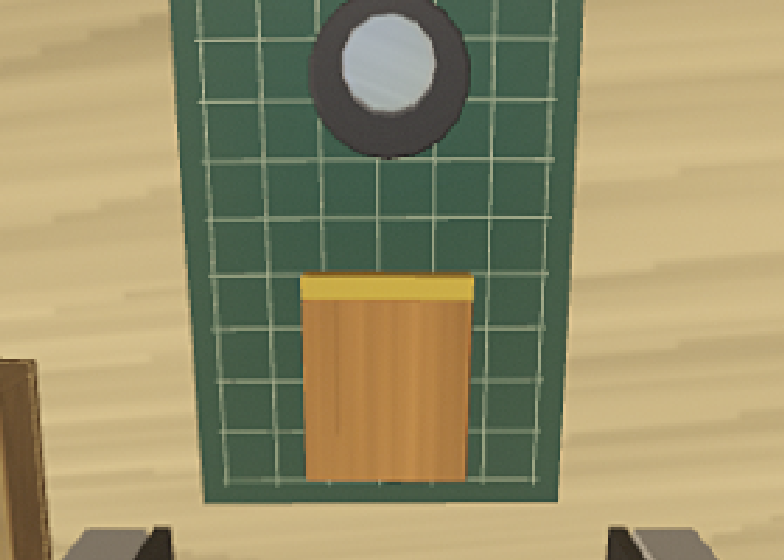

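```bash
python3 - <<'E'
from h import *
P=viewer.camera_params('wrist')
C=lambda x,y:(140+(x+.5)/2.8-.5,60+(y+.5)/2.8-.5)
pose(P,C(300,275.5),C(474,275.5),C(306,481.5),C(466,481.5),.018)
print(onz(P,[C(389,63)],.073))
E
python3 -m pendant '[[1,[0.002,-0.001,0],[0,0,0]],[1,[0.002,-0.001,0.03],[0,0,0]],[1,[0.002,-0.001,0.06],[0,0,0]],[1,[0.002,-0.001,0.09],[0,0,0]],[1,[0.002,-0.001,0.12],[0,0,0]],[1,[0.002,-0.001,0.14],[0,0,0]],[1,[0.002,-0.001,0.144],[0,0,0]],[1,[0.002,-0.001,0.147],[0,0,0]],[1,[0.002,-0.001,0.147],[0,0,0]],[1,[0.002,-0.001,0.147],[0,0,0]]]'
python3 - <<'E'
from h import *
go([.5354,.1133,.0055],-5)
E
```

```text
sides 0.0604 0.0597 0.0764 0.0764 x-yaw 174.63 from y 174.95 edge mid [0.5728 0.1096 0.018 ] centre [0.5348 0.1131 0.018 ]
[[0.63617271 0.10323158 0.073     ]]
clock: 30.93
tool_pos: [0.5371, 0.114, 0.0139]
orientation: [-179.9, -0.1, -5.0]
force: [-0.7, 0.0, 0.3]
opening: 0.0875
gripper_force: 0.0
at [0.5371 0.114  0.0139] [-1.7994e+02 -1.0000e-01 -5.0000e+00] shift [-0.0017  0.0008  0.0084] turn [-0.06 -0.1  -0.  ] rows>= 0.2
```

```bash
python3 -m pendant '[[1,[-0.002,0,0.003],[0,0,0]],[0.8,[-0.002,0,0.006],[0,0,0]],[0.6,[-0.002,0,0.007],[0,0,0]],[0.4,[-0.002,0,0.007],[0,0,0]],[0.2,[-0.002,0,0.007],[0,0,0]],[0.2,[-0.002,0,0.007],[0,0,0]],[0.2,[-0.002,0,0.007],[0,0,0]],[0.2,[-0.002,0,0.007],[0,0,0]],[0.2,[-0.002,0,0.007],[0,0,0]]]'
python3 -m pendant '[[0.2,[0,0,-0.005],[0,0,0]],[0.2,[0,0,-0.02],[0,0,0]],[0.2,[0,0,-0.05],[0,0,0]],[0.2,[0,0,-0.09],[0,0,0]],[0.2,[0,0,-0.12],[0,0,0]],[0.2,[0,0,-0.12],[0,0,0]],[0.2,[0,0,-0.12],[0,0,0]]]'
python3 - <<'E'
from h import *
go([.5554,-.1348,.125],18.4)
E
```

```text
clock: 31.68
tool_pos: [0.5342, 0.114, 0.0057]
orientation: [-180.0, -0.0, -5.0]
force: [-0.8, 0.7, 2.3]
opening: 0.0597
gripper_force: 30.0
clock: 32.27
tool_pos: [0.5352, 0.1146, 0.1281]
orientation: [-179.8, -0.2, -5.0]
force: [-0.9, 0.1, -1.5]
opening: 0.0595
gripper_force: 30.0
at [0.5352 0.1146 0.1281] [-179.83   -0.22   -4.99] shift [0.0419 0.2467 0.0025] turn [ -0.12  -0.25 -23.39] rows>= 6.0
```

```bash
python3 -m pendant '[[0.2,[0.007,0.04,0],[0,0,-4]],[0.2,[0.014,0.08,0],[0,0,-8]],[0.2,[0.021,0.12,0],[0,0,-12]],[0.2,[0.028,0.16,0],[0,0,-16]],[0.2,[0.035,0.2,0],[0,0,-20]],[0.2,[0.041,0.235,0],[0,0,-23.4]],[0.2,[0.041,0.246,0],[0,0,-23.4]],[0.2,[0.041,0.246,0.01],[0,0,-23.4]],[0.2,[0.041,0.246,0.01],[0,0,-23.4]],[0.2,[0.041,0.246,0.01],[0,0,-23.4]]]'
python3 - <<'E'
from h import *
go([.5545,-.1351,.0527],18.4)
E
```

```text
clock: 33.1
tool_pos: [0.5524, -0.1341, 0.1141]
orientation: [-179.9, 0.2, 18.4]
force: [-0.4, 0.3, 0.1]
opening: 0.0593
gripper_force: 30.0
at [ 0.5524 -0.1341  0.1141] [-1.7994e+02  1.6000e-01  1.8370e+01] shift [0.0019 0.0016 0.0614] turn [-0.06  0.16 -0.03] rows>= 1.5
```

```bash
python3 -m pendant '[[0.2,[0.0015,0.001,0],[0,0,0]],[0.2,[0.0015,0.001,0.02],[0,0,0]],[0.2,[0.0015,0.001,0.035],[0,0,0]],[0.2,[0.0015,0.001,0.045],[0,0,0]],[0.2,[0.0015,0.001,0.05],[0,0,0]],[0.2,[0.0015,0.001,0.053],[0,0,0]],[0.2,[0.0015,0.001,0.053],[0,0,0]],[0.2,[0.0015,0.001,0.053],[0,0,0]],[0.2,[0.0015,0.001,0.053],[0,0,0]]]'
python3 - <<'E'
from h import *
go([.5545,-.1351,.0527],18.4)
E
```

```text
clock: 33.85
tool_pos: [0.5559, -0.135, 0.0633]
orientation: [180.0, -0.1, 18.4]
force: [0.6, 0.0, -0.6]
opening: 0.0591
gripper_force: 30.0
at [ 0.5559 -0.135   0.0633] [ 1.7998e+02 -7.0000e-02  1.8420e+01] shift [-0.0013 -0.0004  0.0106] turn [ 0.02 -0.07  0.02] rows>= 0.3
```

```bash
python3 -m pendant '[[0.2,[-0.001,0,0.002],[0,0,0]],[0.2,[-0.001,0,0.004],[0,0,0]],[0.2,[-0.001,0,0.006],[0,0,0]],[0.2,[-0.001,0,0.007],[0,0,0]],[0.2,[-0.001,0,0.008],[0,0,0]],[0.2,[-0.001,0,0.009],[0,0,0]],[0.2,[-0.001,0,0.009],[0,0,0]],[0.2,[-0.001,0,0.009],[0,0,0]]]'
python3 - <<'E'
from h import *
go([.5545,-.1351,.0527],18.4)
E
```

```text
clock: 34.52
tool_pos: [0.5543, -0.1355, 0.0535]
orientation: [-180.0, 0.0, 18.4]
force: [0.3, 0.1, 1.0]
opening: 0.0598
gripper_force: 30.0
at [ 0.5543 -0.1355  0.0535] [-1.800e+02  1.000e-02  1.841e+01] shift [ 0.0003 -0.0003  0.0008] turn [-0.    0.01  0.01] rows>= 0.0
```

```bash
python3 -m pendant '[[0.2,[0,0,0.0004],[0,0,0]],[0.2,[0,0,0.0008],[0,0,0]],[0.2,[0,0,0.0008],[0,0,0]],[0.2,[0,0,0.0008],[0,0,0]]]'
```

```text
clock: 34.85
tool_pos: [0.5543, -0.1354, 0.0528]
orientation: [-180.0, 0.0, 18.4]
force: [-0.7, 0.5, -1.0]
opening: 0.0597
gripper_force: 30.0
```

```bash
python3 -m pendant '[[0.2,[0,0,0.0004],[0,0,0]],[0.2,[0,0,0.0008],[0,0,0]],[0.2,[0,0,0.0008],[0,0,0]],[0.2,[0,0,0.0008],[0,0,0]]]'
```

```text
clock: 35.18
tool_pos: [0.5544, -0.1355, 0.0527]
orientation: [180.0, -0.0, 18.4]
force: [-3.2, 0.7, 6.5]
opening: 0.0599
gripper_force: 30.0
```

```bash
python3 -m pendant '[[0.3,[0,0,0],[0,0,0]],[0.4,[0,0,0],[0,0,0]],[0.5,[0,0,0],[0,0,0]],[0.7,[0,0,0],[0,0,0]],[0.9,[0,0,0],[0,0,0]],[1,[0,0,-0.02],[0,0,0]],[1,[0,0,-0.06],[0,0,0]],[1,[0,0,-0.09],[0,0,0]],[1,[-0.01,0,-0.105],[0,0,0]],[1,[-0.02,0,-0.105],[0,0,0]]]'
python3 -m pendant '[[1,[0,0,0],[0,0,0]],[1,[0,0,0],[0,0,0]],[1,[0,0,0],[0,0,0]],[1,[0,0,0],[0,0,0]]]'
python3 - <<'E'
from h import *
P,im=snap('wrist','w11'); go([.64,.105,.16],-5)
cv2.imwrite('pics/c11.png',cv2.resize(im[110:250,180:380,::-1],None,fx=4,fy=4,interpolation=cv2.INTER_NEAREST))
E
```

```text
clock: 36.02
tool_pos: [0.5377, -0.1419, 0.161]
orientation: [179.9, -0.4, 18.5]
force: [0.0, -0.1, -1.1]
opening: 0.0874
gripper_force: 0.0
clock: 36.35
tool_pos: [0.5352, -0.1417, 0.1559]
orientation: [-180.0, 0.1, 18.4]
force: [0.8, 0.0, -0.3]
opening: 0.0876
gripper_force: 0.0
at [ 0.5353 -0.1417  0.156 ] [-1.7998e+02  9.0000e-02  1.8410e+01] shift [ 0.1773 -0.201  -0.0042] turn [-0.    0.09 23.41] rows>= 6.4
```

View pics/c11.png

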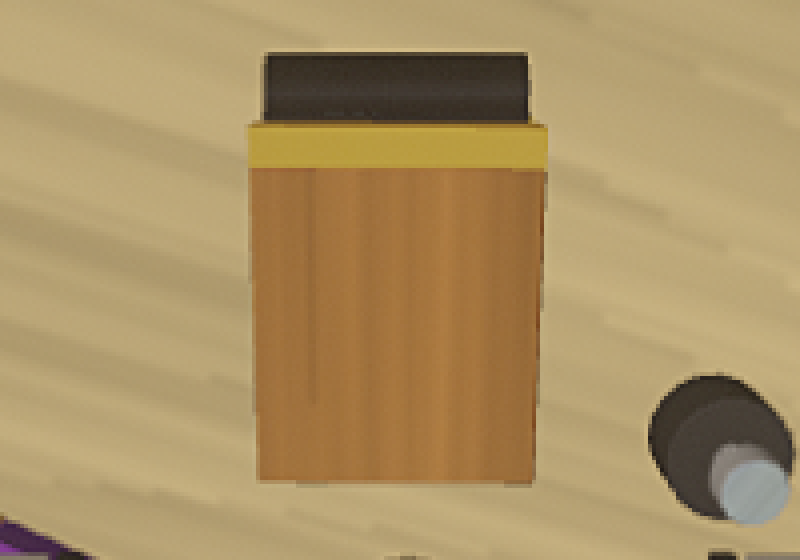

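```bash
python3 - <<'E'
from h import *
P=viewer.camera_params('wrist')
C=lambda x,y:(180+(x+.5)/4-.5,110+(y+.5)/4-.5)
pose(P,C(248,126),C(548,126),C(257,482),C(536,482),.065)
a=onz(P,[C(264,53),C(528,53)],.042);print('spine mid',a.mean(0))
go([.60,.108,.16],-5)
E
python3 -m pendant '[[1,[0.025,-0.03,0],[0,0,4]],[1,[0.05,-0.06,0],[0,0,8]],[1,[0.07,-0.09,0],[0,0,12]],[1,[0.09,-0.12,0],[0,0,16]],[1,[0.11,-0.15,0],[0,0,20]],[1,[0.13,-0.18,0],[0,0,23.4]],[1,[0.139,-0.21,0],[0,0,23.4]],[1,[0.139,-0.216,0],[0,0,23.4]],[1,[0.139,-0.216,0],[0,0,23.4]],[1,[0.139,-0.216,0],[0,0,23.4]]]'
python3 - <<'E'
from h import *
P,im=snap('wrist','w12')
for m in [(.6362,.1032,.073),(.6425,.1048,.073)]: print(proj(P,[m]))
hsv=cv2.cvtColor(im,cv2.COLOR_RGB2HSV)
m=cv2.inRange(hsv,(85,8,130),(125,70,235)); m[245:]=0
n,l,s,c=cv2.connectedComponentsWithStats(m)
for i in range(1,n):
    if s[i,4]>60: print(s[i],c[i],onz(P,[s[i,:2]+s[i,2:4]/2-.5],.073))
go([.64,.104,.044],-5)
E
```

```text
sides 0.0598 0.0606 0.0757 0.0757 x-yaw 198.16 from y 198.41 edge mid [ 0.5913 -0.1222  0.065 ] centre [ 0.5554 -0.134   0.065 ]
spine mid [ 0.60415398 -0.11743043  0.042     ]
at [ 0.5353 -0.1417  0.156 ] [-1.7998e+02  9.0000e-02  1.8410e+01] shift [ 0.1403 -0.2165 -0.0042] turn [-0.    0.09 23.41] rows>= 6.2
clock: 37.23
tool_pos: [0.5987, 0.1074, 0.1561]
orientation: [180.0, 0.1, -4.9]
force: [0.1, -0.7, 0.6]
opening: 0.0874
gripper_force: 0.0
[[280.11436939 169.34609125]]
[[277.40618341 161.589314  ]]
[265 154  19  25 203] [272.68965517 163.01477833] [[0.63926451 0.10778109 0.073     ]]
at [0.5988 0.1067 0.1564] [ 1.7996e+02  6.0000e-02 -4.9700e+00] shift [ 0.0414 -0.001   0.1123] turn [0.04 0.06 0.03] rows>= 2.9
```

```bash
python3 -m pendant '[[1,[0.041,-0.001,0],[0,0,0]],[1,[0.042,-0.001,0],[0,0,0]],[1,[0.042,-0.001,0.03],[0,0,0]],[1,[0.042,-0.001,0.06],[0,0,0]],[1,[0.042,-0.001,0.085],[0,0,0]],[1,[0.042,-0.001,0.1],[0,0,0]],[1,[0.042,-0.001,0.107],[0,0,0]],[0.8,[0.042,-0.001,0.107],[0,0,0]],[0.6,[0.042,-0.001,0.107],[0,0,0]],[0.4,[0.042,-0.001,0.107],[0,0,0]]]'
python3 - <<'E'
from h import *
go([.641,.105,.044],-5)
snap('wrist','w13')
E
```

```text
clock: 38.12
tool_pos: [0.642, 0.1043, 0.0515]
orientation: [-179.9, -0.1, -5.0]
force: [-0.2, 0.3, -0.0]
opening: 0.0731
gripper_force: 0.0
at [0.642  0.1043 0.0515] [-1.7995e+02 -1.2000e-01 -5.0100e+00] shift [-0.0011 -0.0006  0.0075] turn [-0.05 -0.12 -0.01] rows>= 0.2
```

View pics/w13.png

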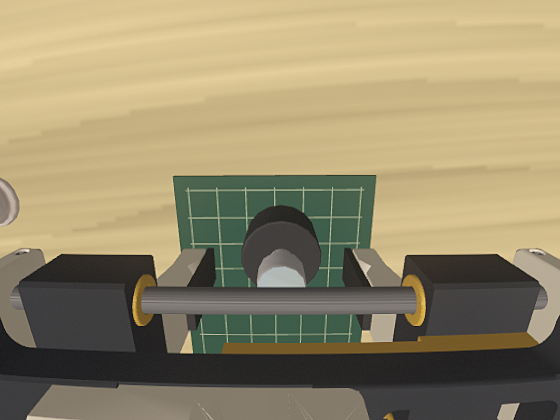

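```bash
python3 - <<'E'
from h import *
P=viewer.camera_params('wrist')
print(onz(P,[(281,250)],.039))
E
python3 -m pendant '[[0.4,[-0.001,0,0.003],[0,0,0]],[0.2,[-0.001,0,0.0055],[0,0,0]],[0,[-0.001,0,0.0055],[0,0,0]],[-0.2,[-0.001,0,0.0055],[0,0,0]],[-0.6,[-0.001,0,0.0055],[0,0,0]],[-0.6,[-0.001,0,0.0055],[0,0,0]],[-0.6,[-0.001,0,0.0055],[0,0,0]],[-0.6,[-0.001,0,0.0055],[0,0,0]],[-0.6,[-0.001,0,0.0055],[0,0,0]]]'
python3 -m pendant '[[-0.6,[0,0,-0.005],[0,0,0]],[-0.6,[0,0,-0.02],[0,0,0]],[-0.6,[0,0,-0.05],[0,0,0]],[-0.6,[0,0,-0.09],[0,0,0]],[-0.6,[0,0,-0.12],[0,0,0]],[-0.6,[0,0,-0.12],[0,0,0]],[-0.6,[0,0,-0.12],[0,0,0]]]'
python3 - <<'E'
from h import *
go([.5553,-.1345,.165],18.4)
E
```

```text
[[0.64215877 0.1032752  0.039     ]]
clock: 38.92
tool_pos: [0.6399, 0.1041, 0.0445]
orientation: [180.0, 0.0, -5.0]
force: [0.1, -2.0, 1.3]
opening: 0.025
gripper_force: 30.0
clock: 39.5
tool_pos: [0.6404, 0.1052, 0.1661]
orientation: [-179.9, -0.1, -5.0]
force: [-0.9, -0.5, -7.5]
opening: 0.0252
gripper_force: 30.0
at [0.6404 0.1052 0.1661] [-1.7986e+02 -1.4000e-01 -5.0000e+00] shift [-0.0639  0.2462  0.0003] turn [ -0.11  -0.17 -23.4 ] rows>= 6.1
```

```bash
python3 -m pendant '[[-0.6,[-0.011,0.038,0],[0,0,-4]],[-0.6,[-0.021,0.078,0],[0,0,-8]],[-0.6,[-0.031,0.118,0],[0,0,-12]],[-0.6,[-0.042,0.158,0],[0,0,-16]],[-0.6,[-0.052,0.196,0],[0,0,-20]],[-0.6,[-0.061,0.23,0],[0,0,-23]],[-0.6,[-0.0645,0.246,0.01],[0,0,-23.4]],[-0.6,[-0.0645,0.246,0.03],[0,0,-23.4]],[-0.6,[-0.0645,0.246,0.04],[0,0,-23.4]],[-0.6,[-0.0645,0.246,0.04],[0,0,-23.4]]]'
python3 -m pendant '[[-0.6,[0,0,0],[0,0,0]],[-0.6,[0,0,0],[0,0,0]],[-0.6,[0,0,0],[0,0,0]],[-0.6,[0,0,0],[0,0,0]]]'
python3 - <<'E'
from h import *
go([.5545,-.1348,.1065],18.4)
E
```

```text
clock: 40.33
tool_pos: [0.551, -0.1349, 0.1202]
orientation: [-179.8, 0.4, 18.3]
force: [-1.3, 0.1, -5.1]
opening: 0.0247
gripper_force: 30.0
clock: 40.67
tool_pos: [0.555, -0.1344, 0.1252]
orientation: [180.0, -0.1, 18.5]
force: [0.2, -1.6, -6.4]
opening: 0.0252
gripper_force: 30.0
at [ 0.555  -0.1344  0.1252] [ 1.7998e+02 -6.0000e-02  1.8470e+01] shift [-0.0006  0.0003  0.0187] turn [ 0.02 -0.06  0.07] rows>= 0.4
```

```bash
python3 -m pendant '[[-0.6,[-0.0005,0,0.003],[0,0,0]],[-0.6,[-0.0005,0,0.006],[0,0,0]],[-0.6,[-0.0005,0,0.009],[0,0,0]],[-0.6,[-0.0005,0,0.012],[0,0,0]],[-0.6,[-0.0005,0,0.014],[0,0,0]],[-0.6,[-0.0005,0,0.015],[0,0,0]],[-0.6,[-0.0005,0,0.016],[0,0,0]],[-0.6,[-0.0005,0,0.016],[0,0,0]],[-0.6,[-0.0005,0,0.016],[0,0,0]]]'
```

```text
clock: 41.42
tool_pos: [0.5539, -0.1351, 0.1085]
orientation: [180.0, -0.0, 18.4]
force: [0.3, 0.4, -5.6]
opening: 0.0249
gripper_force: 30.0
```

```bash
python3 -m pendant '[[-0.6,[0,0,0.0005],[0,0,0]],[-0.6,[0,0,0.001],[0,0,0]],[-0.6,[0,0,0.0015],[0,0,0]],[-0.6,[0,0,0.002],[0,0,0]],[-0.6,[0,0,0.002],[0,0,0]],[-0.6,[0,0,0.002],[0,0,0]]]'
```

```text
clock: 41.92
tool_pos: [0.5543, -0.135, 0.107]
orientation: [180.0, -0.1, 18.4]
force: [-1.0, 1.5, 1.1]
opening: 0.0249
gripper_force: 30.0
```

```bash
python3 -m pendant '[[-0.3,[0,0,0],[0,0,0]],[-0.2,[0,0,0],[0,0,0]],[0,[0,0,0],[0,0,0]],[0.2,[0,0,0],[0,0,0]],[0.4,[0,0,0],[0,0,0]],[0.6,[0,0,-0.02],[0,0,0]],[0.8,[0,0,-0.05],[0,0,0]],[1,[0,0,-0.09],[0,0,0]],[1,[-0.02,0,-0.1],[0,0,0]],[1,[-0.04,0,-0.1],[0,0,0]]]'
python3 -m pendant '[[1,[-0.01,0,0],[0,0,0]],[1,[-0.01,0,0],[0,0,0]],[1,[-0.01,0,0],[0,0,0]],[1,[-0.01,0,0],[0,0,0]]]'
python3 - <<'E'
from h import *
P,im=snap('wrist','w14'); print(proj(P,[[.5553,-.1345,.135],[.5553,-.1345,.101],[.5553,-.1345,.065]]))
E
```

```text
clock: 42.75
tool_pos: [0.5181, -0.1479, 0.2102]
orientation: [179.8, -0.3, 18.5]
force: [0.2, 0.7, -0.2]
opening: 0.0828
gripper_force: 0.0
clock: 43.08
tool_pos: [0.5068, -0.1509, 0.2062]
orientation: [180.0, 0.0, 18.4]
force: [0.2, 0.1, 0.1]
opening: 0.0874
gripper_force: 0.0
[[279.87450442 154.45252825]
 [279.77473503 149.74594293]
 [279.69316596 145.90050739]]
```

View pics/w14.png

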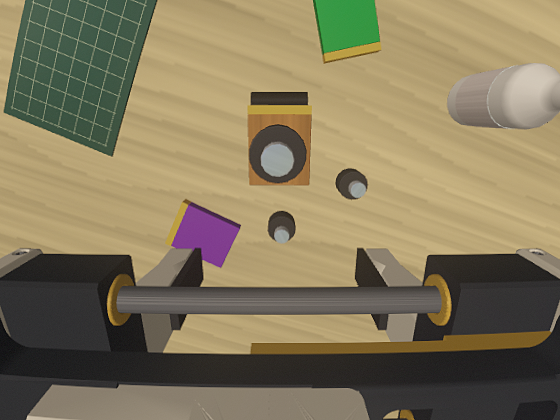

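```bash
python3 - <<'E'
from h import *
P,im=snap('wrist')
g=im[120:190,240:316]; hsv=cv2.cvtColor(g,cv2.COLOR_RGB2HSV)
def ell(m,z,n):
    m=cv2.morphologyEx(m,cv2.MORPH_OPEN,np.ones((3,3),np.uint8))
    c=max(cv2.findContours(m,0,cv2.CHAIN_APPROX_NONE)[0],key=cv2.contourArea)
    e=cv2.fitEllipse(cv2.convexHull(c)); uv=(e[0][0]+240,e[0][1]+120); print(n,uv,e[1],onz(P,[uv],z))
ell(cv2.inRange(hsv,(80,0,110),(130,90,255)),.135,'knob')
ell(255-cv2.inRange(hsv,(5,90,0),(40,255,255)),.101,'disc+')
go([.5545,-.135,.1075],18.4)
E
```

```text
knob (271.8669033050537, 153.45262908935547) (14.544200897216797, 29.590755462646484) [[ 0.55420583 -0.12854607  0.135     ]]
disc+ (277.3328399658203, 153.59967041015625) (56.46646499633789, 57.59441375732422) [[ 0.55162771 -0.13346722  0.101     ]]
at [ 0.5069 -0.1508  0.206 ] [-1.7999e+02  5.0000e-02  1.8420e+01] shift [0.0502 0.0001 0.0984] turn [-0.01  0.05  0.02] rows>= 2.6
```

```bash
python3 -m pendant '[[1,[0.025,-0.0005,0],[0,0,0]],[1,[0.047,-0.0005,0],[0,0,0]],[1,[0.047,-0.0005,0],[0,0,0]],[1,[0.047,-0.0005,0.03],[0,0,0]],[1,[0.047,-0.0005,0.06],[0,0,0]],[1,[0.047,-0.0005,0.08],[0,0,0]],[1,[0.047,-0.0005,0.09],[0,0,0]],[1,[0.047,-0.0005,0.095],[0,0,0]],[0.6,[0.047,-0.0005,0.095],[0,0,0]],[0.4,[0.047,-0.0005,0.095],[0,0,0]]]'
python3 - <<'E'
from h import *
go([.552,-.134,.107],18.4)
E
```

```text
clock: 44.02
tool_pos: [0.5516, -0.1357, 0.1123]
orientation: [180.0, -0.0, 18.4]
force: [0.8, -0.0, 0.3]
opening: 0.0791
gripper_force: 0.0
at [ 0.5516 -0.1357  0.1123] [ 1.7997e+02 -4.0000e-02  1.8430e+01] shift [ 0.0009 -0.0014  0.0053] turn [ 0.03 -0.04  0.03] rows>= 0.1
```

```bash
python3 -m pendant '[[0.2,[0.001,-0.0014,0.003],[0,0,0]],[0,[0.001,-0.0014,0.0045],[0,0,0]],[-0.2,[0.001,-0.0014,0.0045],[0,0,0]],[-0.3,[0.001,-0.0014,0.0045],[0,0,0]],[-0.35,[0.001,-0.0014,0.0045],[0,0,0]],[-0.4,[0.001,-0.0014,0.0045],[0,0,0]],[-0.45,[0.001,-0.0014,0.0045],[0,0,0]],[-0.6,[0.001,-0.0014,0.0045],[0,0,0]],[-0.6,[0.001,-0.0014,0.0045],[0,0,0]],[-0.6,[0.001,-0.0014,0.0045],[0,0,0]]]'
python3 -m pendant '[[-0.6,[0,0,-0.002],[0,0,0]],[-0.6,[0,0,-0.006],[0,0,0]],[-0.6,[0,0,-0.008],[0,0,0]],[-0.6,[0,0,-0.008],[0,0,0]],[-0.6,[0,0,-0.008],[0,0,0]]]'
python3 - <<'E'
from h import *
go([.5552,-.1347,.115],18.4)
E
```

```text
clock: 44.85
tool_pos: [0.5515, -0.1342, 0.1071]
orientation: [180.0, -0.0, 18.4]
force: [0.8, -2.4, 1.2]
opening: 0.0248
gripper_force: 30.0
clock: 45.27
tool_pos: [0.5511, -0.1338, 0.1148]
orientation: [-180.0, 0.0, 18.4]
force: [0.0, 0.6, -5.5]
opening: 0.0251
gripper_force: 30.0
at [ 0.5511 -0.1338  0.1148] [-1.7998e+02  1.0000e-02  1.8400e+01] shift [ 0.0036  0.0021 -0.0002] turn [-0.02  0.01  0.  ] rows>= 0.1
```

```bash
python3 -m pendant '[[-0.6,[0.002,0.001,0],[0,0,0]],[-0.6,[0.0035,0.002,0],[0,0,0]],[-0.6,[0.0035,0.002,0],[0,0,0]],[-0.6,[0.0035,0.002,0.002],[0,0,0]],[-0.6,[0.0035,0.002,0.004],[0,0,0]],[-0.6,[0.0035,0.002,0.0055],[0,0,0]],[-0.6,[0.0035,0.002,0.0065],[0,0,0]],[-0.6,[0.0035,0.002,0.0065],[0,0,0]],[-0.6,[0.0035,0.002,0.0065],[0,0,0]]]'
python3 -m pendant '[[-0.6,[0,0,0.0005],[0,0,0]],[-0.6,[0,0,0.001],[0,0,0]],[-0.6,[0,0,0.0015],[0,0,0]],[-0.6,[0,0,0.0015],[0,0,0]],[-0.6,[0,0,0.0015],[0,0,0]]]'
```

```text
clock: 46.02
tool_pos: [0.5552, -0.1347, 0.1084]
orientation: [-180.0, 0.0, 18.4]
force: [0.6, -0.5, -5.7]
opening: 0.0248
gripper_force: 30.0
clock: 46.43
tool_pos: [0.5554, -0.1348, 0.1071]
orientation: [180.0, -0.0, 18.4]
force: [-0.5, -0.5, -3.9]
opening: 0.0249
gripper_force: 30.0
```

```bash
python3 -m pendant '[[-0.6,[0,0,0.0004],[0,0,0]],[-0.6,[0,0,0.0008],[0,0,0]],[-0.6,[0,0,0.0008],[0,0,0]],[-0.6,[0,0,0.0008],[0,0,0]]]'
python3 -m pendant '[[-0.35,[0,0,0],[0,0,0]],[-0.2,[0,0,0],[0,0,0]],[0,[0,0,0],[0,0,0]],[0.2,[0,0,0],[0,0,0]],[0.4,[0,0,0],[0,0,0]],[0.6,[0,0,-0.02],[0,0,0]],[0.8,[0,0,-0.05],[0,0,0]],[1,[0,0,-0.09],[0,0,0]],[1,[-0.02,0,-0.1],[0,0,0]],[1,[-0.04,0,-0.1],[0,0,0]]]'
python3 -m pendant '[[1,[-0.01,0,0],[0,0,0]],[1,[-0.01,0,0],[0,0,0]],[1,[-0.01,0,0],[0,0,0]],[1,[-0.01,0,0],[0,0,0]]]'
python3 - <<'E'
from h import *
P,im=snap('wrist','w15')
g=im[120:190,240:316]; hsv=cv2.cvtColor(g,cv2.COLOR_RGB2HSV)
m=255-cv2.inRange(hsv,(5,90,0),(40,255,255)); m=cv2.morphologyEx(m,cv2.MORPH_OPEN,np.ones((3,3),np.uint8))
c=max(cv2.findContours(m,0,cv2.CHAIN_APPROX_NONE)[0],key=cv2.contourArea)
e=cv2.fitEllipse(cv2.convexHull(c)); uv=(e[0][0]+240,e[0][1]+120); print(uv,e[1],onz(P,[uv],.101))
B=cv2.inRange(cv2.cvtColor(im,cv2.COLOR_RGB2HSV),(20,130,120),(30,255,255))[90:130,230:330]
r=cv2.minAreaRect(np.argwhere(B)[:,::-1].astype(np.float32));b=cv2.boxPoints(r)+[230,90];print(r,onz(P,b,.065).round(4))
cv2.imwrite('pics/c15.png',cv2.resize(im[80:220,200:340,::-1],None,fx=4,fy=4,interpolation=cv2.INTER_NEAREST))
E
```

```text
clock: 46.77
tool_pos: [0.5556, -0.1349, 0.107]
orientation: [180.0, -0.0, 18.4]
force: [-3.9, 0.1, 5.5]
opening: 0.0249
gripper_force: 30.0
clock: 47.6
tool_pos: [0.5196, -0.1474, 0.2098]
orientation: [179.9, -0.3, 18.5]
force: [-0.1, 0.0, -1.7]
opening: 0.0828
gripper_force: 0.0
clock: 47.93
tool_pos: [0.5083, -0.1504, 0.2058]
orientation: [-180.0, 0.0, 18.4]
force: [0.1, -0.1, 0.8]
opening: 0.0873
gripper_force: 0.0
(278.8706512451172, 151.3543701171875) (56.98299026489258, 57.57676696777344) [[ 0.5552694 -0.1337616  0.101    ]]
((49.5, 21.0), (8.0, 63.0), 90.0) [[ 0.5815 -0.0947  0.065 ]
 [ 0.6    -0.1504  0.065 ]
 [ 0.5932 -0.1528  0.065 ]
 [ 0.5746 -0.0968  0.065 ]]
```

View pics/c15.png

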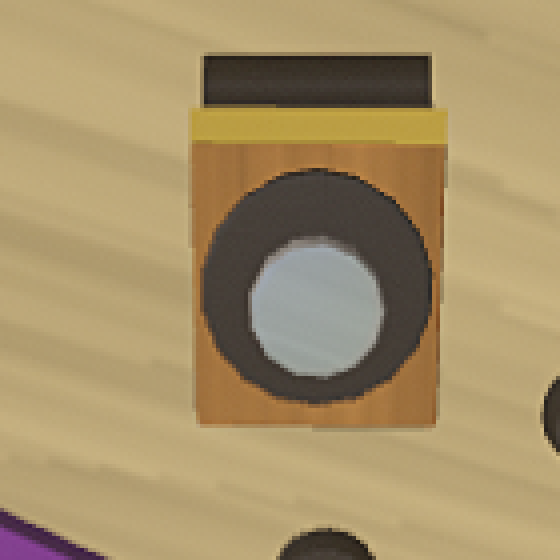

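The weight is now within a millimetre of the board's middle (disc centre around (317,285) in the crop). The brass edge is square, from (190,108) to (447,110), with the spine showing evenly past it. I'm handing the job in.

```bash
python3 -c "
from plant import workorder
print(workorder.close_job())"
```

```text
the job is handed in; nothing more can be done
None
```

The job is handed in at about 48 s: the dry book is in the tray's empty half, and the fresh book is on the bed with the board square over it and the weight upright within about a millimetre of its middle; I did one extra lift to re-centre the weight.

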